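# Lock the bearing housing's retaining ring with the pin spanner

### The arm

A 6-joint arm with a two-finger parallel gripper is mounted at the origin on the work surface; the furniture and walls round the work are solid. World frame = base frame: x ahead of the robot, y to its left, z up, the work surface at z = 0. Lengths are in mm, angles in rad, forces in N, time in s.
With the tool pointing down it reaches from about 350 to 975 mm from the base axis. Payload 7.1 kg.
Tool frame: the origin (TCP) lies on the centre line of the jaws, within the pads' length; the fingertips stand 14 mm ahead of it and the grasp point (between the pads) lies 5 mm behind it; x points along the fingers, z is the direction in which the jaws open and shut, and the axes are right-handed (so a half turn about x gives the same grasp; the last joint's range is limited). The gripper opens to 88 mm and grips with 3 to 60 N. Pads are 20 mm wide; open, the fingers measure 115 mm over their backs; the gripper's body (75 mm by 178 mm) begins 61 mm behind the grasp point.
Start: joints at [1.253, 0.423, 1.63, -0, 1.089, -0.019], TCP at [183.952, 597.299, 236.675] pointing down, gripper open.
Joint ranges: [-3, 3], [-0.9, 2.11], [0.09, 2.58], [-1.31, 4.45], [0.11, 2.69], [-2.54, 2.54]. Speed limits (rad/s): [2.39, 2.39, 3.01, 3.14, 3.14, 3.14].

### API

Orientations are given as a rotation vector (axis times angle).
In Python, from workcell import ctrl gives the robot as it stands.
- The arm moves only by the tool servo_tool, never from a script. Its argument "plan" is a list that holds one entry, the list of rows, each a list of 7 numbers: the shift along the tool's x, y, z in cm, then the turn, a rotation vector about the tool's x, y, z in rad, then the finger opening in cm, from 0 to 8.78. A call has 1 to 8 rows; each row is the pose to reach, as a shift and turn from the pose commanded when the call began, along the tool's axes at that moment; what a row does not reach only later rows make up. A row lasts 1/12 s, in which the tool goes at most 41.7 mm and 7.16 degrees, less where a joint would pass 70% of its speed; a pose out of reach is approached as far as the arm can. A call with a gripper value outside its range is refused whole. The fingers move at their own pace and stop on an object; the grip force is fixed at half the most. Time passes only in rows, so rows that repeat a pose let the fingers close. It gives the time, the measured TCP pose, the force and the opening at its end, in the units of the state.
- ctrl.get_obs(): the state, without advancing time (a new reading comes with each control period).
- ctrl.get_image(name): name is "scene" or "side" or "wrist"; returns the picture (480x640x3 uint8, red, green, blue); there is no depth.
- ctrl.calibration(name): a dict with "K" (3x3 intrinsics, pixels), "view" (4x4, takes a point from world to camera coordinates). Camera axes: x right, y up, looking along -z (the intrinsics and any distortion apply to the point x, -y, -z); pixel columns grow to the right and rows downward; lengths in mm; the calibration is good to about 2 mm. A picture is of the moment at which its call begins: read the wrist's pose just before it. calibration takes no time and is no camera call; for the wrist camera it gives the pose at the moment of the call.
- ctrl.close_job(): hands the job in, once; it reports no verdict.
The state is a dict: "t": time; "qpos": joint angles; "qvel": joint speeds; "joint_torque": joint torques, N m; "ee_pos": TCP position; "orientation": TCP orientation; "ft_force": force on the tool from outside, world axes, zero at the start; "moment": the same for the moment, N m; "width": finger opening in mm.
Only numpy, scipy, OpenCV 4.12 (cv2) and the standard library are available. Lean on these libraries where they do the work, as an engineer would, in place of code of your own. Each camera call takes 0.05 s, during which the arm holds its last target.

### The job

Pick up the pin spanner, put both of its pins fully down into two opposite holes of the steel retaining ring on the grey bearing housing, and with it turn the ring clockwise (seen from above) until the ring's lug is home against the fixed stop. Then lift the spanner off and gently lay it, flat and pins down, in the compartment of the divided tray that holds no tool (the one with the black rubber mat). Turn the ring only with both pins in, keep the hand itself off the housing and ring, and leave the other things where they are.

Things in the scene. Friction and masses are not known exactly. Their poses are not given: they have to be found in the camera images.
- pin_spanner: loose two-pin spanner, 157 mm long, 0.2 kg, lying level on pins and heel. Origin under mid-handle at pin-tip level; z up when pins point down; x along the handle, pins to heel. Black handle to grip across y: 18 mm wide, flat sides, x -40 to 58, z 12 to 30 mm; centre of mass about 20 mm from the origin toward the pins. Mirror-symmetric about its x-z plane
- pin_a (a point): tip of the pin at x = -85, y = +27 mm of the spanner. Both pins: 8 mm thick (tapered to 5 mm over the last 3 mm), 10 mm long, pointing to -z from a steel C-shaped fork (z 10 to 18 mm, 70 mm wide, outer radius 34 mm about the pins' midpoint, open toward -x)
- pin_b (a point): tip of the pin at x = -85, y = -27 mm of the spanner
- pin_mid (a point): midpoint between the two pin tips (x = -85, y = 0, z = 0 of the spanner)
- heel (a point): underside (x = 58, y = 0, z = 0 of the spanner) of the steel heel at the +x end of the handle, x 54 to 64 mm, 17 mm wide, z 0 to 28 mm
- housing: grey round bearing housing, fixed, the steel ring on top; origin at its foot on the ring's axis, z up. Foot 120 mm across, 12 mm high; body 92 to 100 mm across; ring's top face 70 mm above the bench. Fixed stop block 10 mm wide, out to 57 mm from the axis, as high as the ring, 53 degrees clockwise of its x axis. Its x axis = the ring's x axis at joint 0
- ring_face (a point): centre of the ring's flat top face (86 mm across, 70 mm high); z up, x and y turn with the ring. Four equal holes, 12 mm wide, 11 mm deep, 27 mm out on +x, +y, -x, -y; any opposite pair takes the pins; fully in, the fork rests on the face, pin tips 10 mm below it. Lug 10 mm wide, out to 53 mm from the axis, halfway between +x and +y; nothing stands above the face by over 1 mm
- ring (a joint): angle of the retaining ring about the vertical, rad; grows clockwise seen from above; it starts between 0.1 and 0.6 and meets a hard stop at 1.5 (lug against stop: home). Friction about 0.35 N m; it stays where it is left.
- tray: open aluminium tray, fixed, 212 x 283 mm (x, y); walls 30 mm high, 5 mm thick; floor 5 mm thick. Two 26 mm high dividers parallel to x make three compartments side by side along y, each 202 mm long (x) and 87 mm wide (y), at y = -93, 0 and +93 mm. Origin under its centre on the bench, z up. A 216 mm tall oil can stands near its far left corner
- liner: black rubber mat, 196 x 83 x 2 mm, fixed on the floor of the one compartment without a tool; origin at the centre of its underside, 5 mm above the bench (top of mat 7 mm); x along the compartment (same directions as the tray).
- spray_can: upright spray can, 67 mm across, 202 mm tall, loose, standing close to the housing (axis about 105 to 130 mm from the ring's axis); origin at the centre of its foot. (A 55 mm tall tin, not listed, stands nearer the robot than the housing)
- wood_block: wooden block 62 x 130 x 42 mm, loose, beyond the spanner; origin at the centre of its underside
- open_spanner: open-ended spanner 164 mm long, fixed in a tray compartment; origin at the centre of its underside, long along its y
- screwdriver: screwdriver 171 mm long with a black handle, up to 44 mm high, lying in a tray compartment; origin at the centre of its underside, long along its y
There are look-alikes about, which are no part of the job. What is shaped like the pin_spanner but white or yellow is not meant.

How it is judged (in metres and radians):
On the way, in this order (a step that is already met when the one before it is completed fails the run):
1. both pins are in ring holes (tips at least 6 mm below the ring face) before the ring has been turned past 0.75 rad (z of each of pin_a, pin_b in the frame of ring_face below -0.006 m and horizontal distance between pin_mid and ring_face below 0.006 m and value of joint ring below 0.75 rad), for 0.1 s.
2. the ring is home against its stop (joint above 1.44) with both pins still in (z of each of pin_a, pin_b in the frame of ring_face below -0.005 m and horizontal distance between pin_mid and ring_face below 0.006 m and value of joint ring above 1.44 rad), for 0.1 s.
At the end, for the whole second after the job is handed in: the ring is home (joint above 1.44 of 1.5 rad) and the pin spanner lies still, pins down, both pins and heel on the floor of the mat's compartment (within 8 mm of the mat's underside in height, within 100 mm lengthwise and 42 mm sideways of the mat's centre) (value of joint ring above 1.44 rad and x of pin_a in the frame of liner between -0.1 and 0.1 m and y of pin_a in the frame of liner between -0.042 and 0.042 m and z of each of pin_a, pin_b, heel in the frame of liner below 0.008 m and x of pin_b in the frame of liner between -0.1 and 0.1 m and y of pin_b in the frame of liner between -0.042 and 0.042 m and x of heel in the frame of liner between -0.1 and 0.1 m and y of heel in the frame of liner between -0.042 and 0.042 m and linear speed of pin_spanner below 0.02 m/s); the robot touches nothing.
It fails at once if the ring is turned (over 0.15 rad/s) while not both pins are in their holes (3 mm deep) ((velocity of joint ring above 0.15 rad/s or velocity of joint ring below -0.15 rad/s) and not (z of each of pin_a, pin_b in the frame of ring_face below -0.003 m and horizontal distance between pin_mid and ring_face below 0.006 m)).
It fails at once if the hand or arm pushes on the housing or the ring (over 3 N) (contact force between any of the fingers, the arm and housing above 3 N).
It fails at once if the spanner falls or is slammed into the tray (over 0.8 m/s low over the tray) (horizontal distance between pin_spanner and tray below 0.2 m and height (world z) of pin_spanner below 0.08 m and linear speed of pin_spanner above 0.8 m/s).
It fails at once if a bystander (spray can, wooden block or the screwdriver in the tray) is pushed more than 25 mm away (distance of any of spray_can, wood_block, screwdriver from where it was at the start of the episode above 0.025 m).
It fails at once if the spray can is tipped (more than 0.5 rad) (angle between spray_can's own z axis and vertical above 0.5 rad).
It also fails if it takes over 64 s, if anything falls off the work surface, if the arm or the gripper's body presses on something with over 40 N, if the wrist force passes 120 N, or if a joint passes its speed limit or range.

## Working session

There is one attempt and no reset: what is moved stays moved. The work goes in short steps, Python scripts to look and compute and a tool call to move; the robot and the scene stay as the last step left them, time stands still between calls to the robot, and variables do not carry over. Pictures are saved under pics/ and viewed, and the job is handed in when it is done.

Besides the shell and the picture viewer there is one more tool, called after "Emit:" by a JSON object that holds its "api" and its "payload", one argument or row to a line. servo_tool: Moves the arm, as the interface text tells. Its arguments: {"type":"object","properties":{"plan":{"type":"array","items":{"type":"array","items":{"type":"array","items":{"type":"number"}}}}},"required":["plan"]}

```bash
ls; mkdir -p pics; python3 - <<'E'
from workcell import ctrl
import cv2,json,numpy as np
o=ctrl.get_obs();print(o)
for n in ["scene","side","wrist"]:
    c=ctrl.calibration(n);print(n,{k:np.round(v,3).tolist() if not isinstance(v,str) else v for k,v in c.items()})
    cv2.imwrite(f"pics/{n}0.png",cv2.cvtColor(ctrl.get_image(n),cv2.COLOR_RGB2BGR))
E
```

```text
pics
{'t': 0.0, 'qpos': array([ 1.25297032e+00,  4.23836457e-01,  1.63070044e+00, -3.05101846e-05,
        1.08859971e+00, -1.89898253e-02]), 'qvel': array([ 0.00245426, -0.00016894,  0.00075302, -0.0019108 , -0.00104162,
        0.00112301]), 'joint_torque': array([-1.55672231e-03, -5.44638383e+01, -2.73658866e+01,  6.42588688e-02,
        2.26851652e-02, -1.08849135e-04]), 'ee_pos': array([183.81206574, 596.79013573, 235.90031863]), 'orientation': array([-0.98724841,  1.3371493 ,  0.98572816]), 'ft_force': array([ 0.22597339,  0.3123781 , -0.63861537]), 'moment': array([-0.00907266,  0.03370555, -0.00297031]), 'width': 87.75937667964358}
scene {'K': [[566.562, 0.0, 321.488], [0.0, 566.562, 242.823], [0.0, 0.0, 1.0]], 'view': [[0.616, -0.788, -0.024, -275.112], [0.473, 0.345, 0.811, -331.873], [-0.63, -0.51, 0.585, -1429.765], [0.0, 0.0, 0.0, 1.0]]}
side {'K': [[551.437, 0.0, 321.613], [0.0, 551.437, 234.365], [0.0, 0.0, 1.0]], 'view': [[0.972, -0.236, -0.01, -506.212], [0.16, 0.626, 0.763, -181.484], [-0.174, -0.743, 0.646, -1342.149], [0.0, 0.0, 0.0, 1.0]]}
wrist {'K': [[406.005, 0.0, 327.541], [0.0, 406.005, 229.004], [0.0, 0.0, 1.0]], 'view': [[0.294, 0.956, -0.002, -623.804], [-0.917, 0.282, -0.282, 35.525], [-0.269, 0.085, 0.959, -390.986], [0.0, 0.0, 0.0, 1.0]]}
```

View pics/scene0.png

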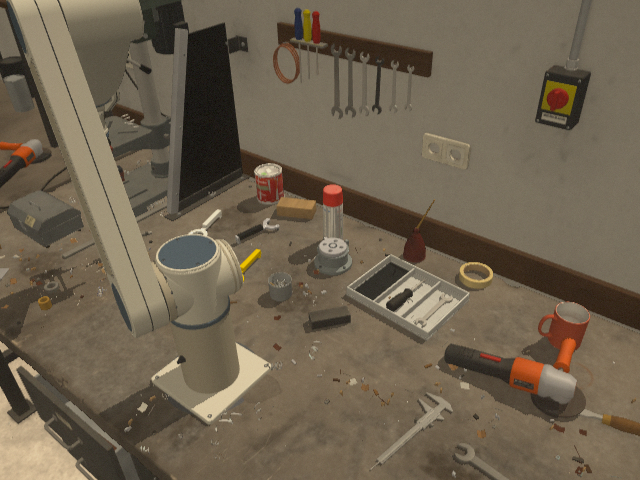

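View pics/side0.png

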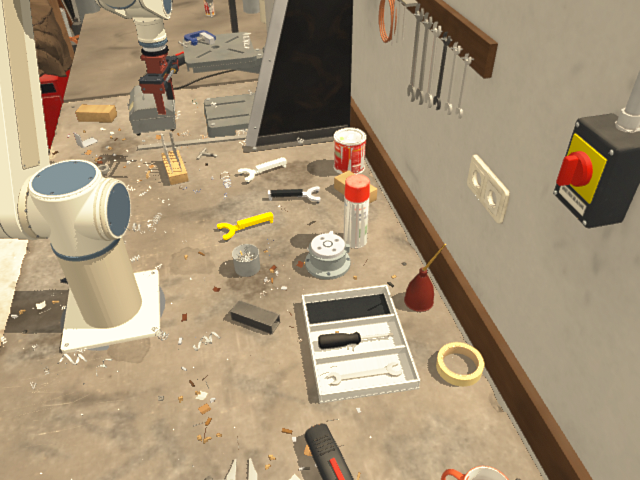

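View pics/wrist0.png

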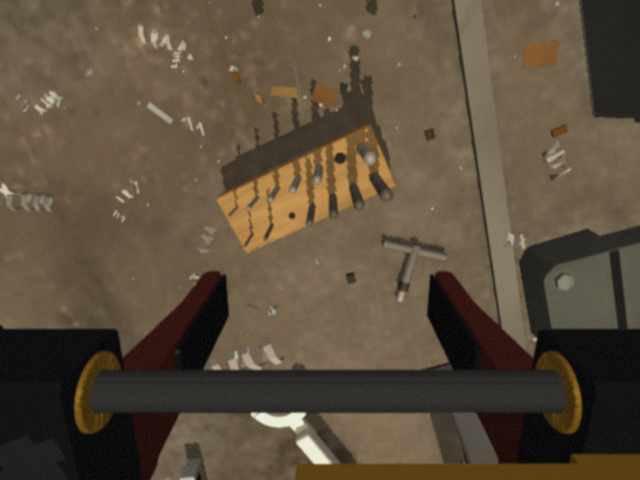

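Candidates in the side view are white at (262,168), black-handled with a steel fork at (295,193), and yellow at (245,224). In the scene view they are (205,222), (255,232) and (245,262). By the description I choose the black-handled one and check it in a crop.

```bash
cat > h.py <<'E'
import numpy as np,cv2
from scipy.spatial.transform import Rotation as R
def ray(c,u,v):
    K=np.array(c["K"]);V=np.array(c["view"])
    d=np.array([(u-K[0,2])/K[0,0],-(v-K[1,2])/K[1,1],-1.])
    Rm=V[:3,:3];o=-Rm.T@V[:3,3];return o,Rm.T@d
def onz(c,u,v,z):
    o,d=ray(c,u,v);return o+d*(z-o[2])/d[2]
def proj(c,p):
    K=np.array(c["K"]);V=np.array(c["view"])
    q=(V[:3,:3]@np.atleast_2d(p).T).T+V[:3,3]
    return np.c_[K[0,2]+K[0,0]*q[:,0]/-q[:,2],K[1,2]+K[1,1]*-q[:,1]/-q[:,2]]
def crop(im,x0,y0,x1,y1,f,name):
    cv2.imwrite(name,cv2.resize(im[y0:y1,x0:x1],None,fx=f,fy=f,interpolation=cv2.INTER_CUBIC))
def toolR():
    from workcell import ctrl
    o=ctrl.get_obs();return np.array(o["ee_pos"]),R.from_rotvec(o["orientation"])
E
python3 - <<'E'
from h import *
a=cv2.imread("pics/side0.png");b=cv2.imread("pics/scene0.png")
crop(a,250,160,450,310,4,"pics/sidecrop.png")
crop(b,190,180,390,330,4,"pics/scenecrop.png")
E
```

```text
(no output)
```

View pics/sidecrop.png

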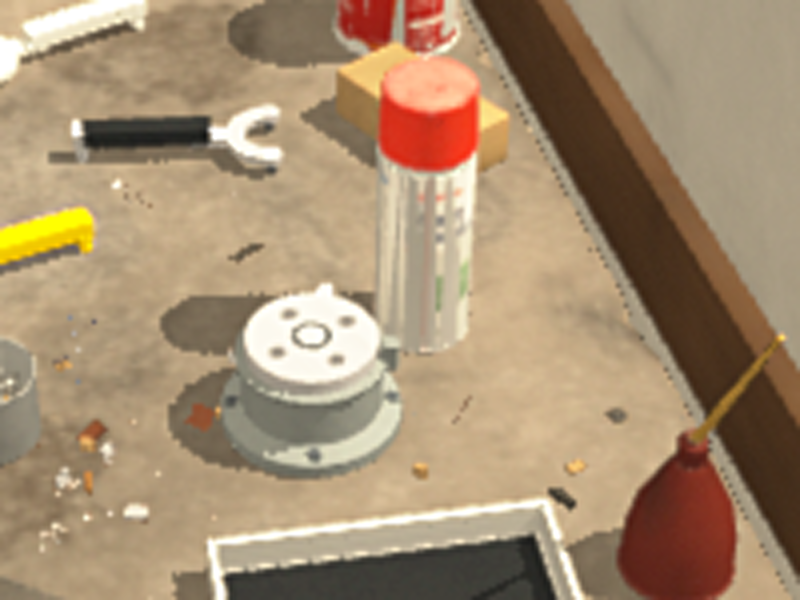

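View pics/scenecrop.png

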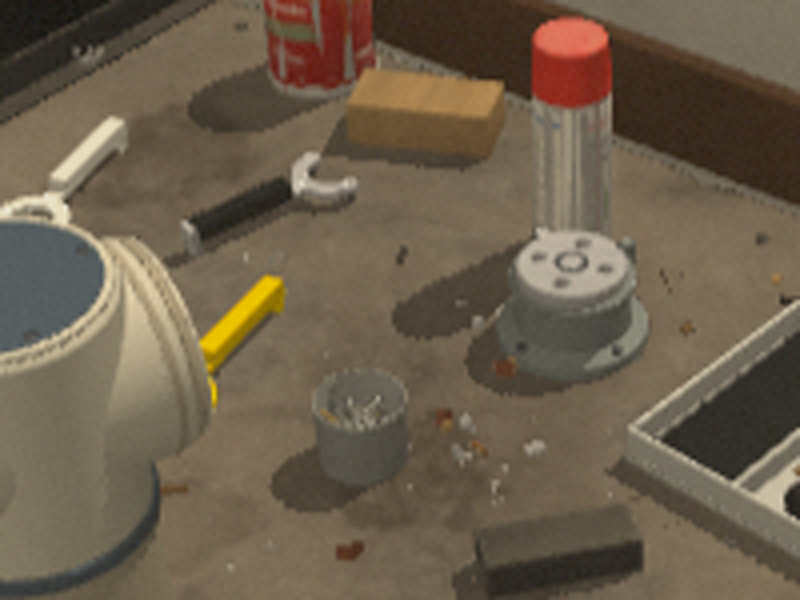

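The crops confirm it: black handle and open steel C-fork at side crop (75–282, 105–170). The lug is at crop (325,290) and the stop at about (388,350). Measuring next.

```bash
python3 - <<'E'
from h import *
from workcell import ctrl
s=ctrl.calibration("side");c=ctrl.calibration("scene")
S=lambda x,y,z:onz(s,250+x/4-.4,160+y/4-.4,z).round(1)
C=lambda x,y,z:onz(c,190+x/4-.4,180+y/4-.4,z).round(1)
print("handle start/end side",S(85,126,30),S(210,124,30))
print("scene",C(195,218,30),C(292,180,30))
print("fork tips side",S(275,112,18),S(278,157,18)," scene",C(312,158,18),C(350,185,18))
print("ringcentre",S(313,335,70),C(572,262,70))
for p in [(290,314),(347,321),(337,359),(278,352)]:print("hole S",S(*p,70))
for p in [(582,243),(606,268),(562,283),(539,260)]:print("hole C",C(*p,70))
print("lug",S(326,290,66),C(543,235,66),"stop",S(390,345,70),C(628,243,70))
print("can",S(430,75,202),C(571,32,202))
T=lambda u,v,z:onz(s,u,v,z).round(1)
print("tray",T(303,293,30),T(389,289,30),T(418,385,30),T(320,400,30))
E
```

```text
handle start/end side [448.4 346.7  30. ] [540.  325.7  30. ]
scene [453. 354.  30.] [542.1 327.1  30. ]
fork tips side [594.8 345.1  18. ] [583.5 288.3  18. ]  scene [590.2 349.4  18. ] [578.3 294.7  18. ]
ringcentre [545.1  28.6  70. ] [544.5  30.8  70. ]
hole S [535.7  52.4  70. ]
hole S [569.7  36.5  70. ]
hole S [554.2   2.5  70. ]
hole S [519.5  18.2  70. ]
hole C [569.2  39.7  70. ]
hole C [553.7   5.   70. ]
hole C [518.4  20.6  70. ]
hole C [531.6  53.   70. ]
lug [565.5  74.6  66. ] [564.2  74.4  66. ] stop [590.2   7.1  70. ] [590.3  10.7  70. ]
can [642.1 107.4 202. ] [643.9 105.  202. ]
tray [453.2 -89.2  30. ] [ 659.2 -127.5   30. ] [ 627.6 -401.5   30. ] [ 423.9 -387.    30. ]
```

```bash
cat >> h.py <<'E'
def Rt(zdeg):
    a=np.radians(zdeg);z=np.array([np.cos(a),np.sin(a),0]);x=np.array([0,0,-1.]);y=np.cross(z,x)
    return R.from_matrix(np.c_[x,y,z])
def rel(p,zdeg):
    """shift(cm, tool axes) and rotvec from measured pose to target TCP p with jaw axis at zdeg"""
    p0,R0=toolR();print("now",p0.round(1),"jaw deg",jaw().round(2),"-> shift",(R0.inv().apply(np.array(p)-p0)/10).round(3),"turn",(R0.inv()*Rt(zdeg)).as_rotvec().round(4))
def jaw():
    z=toolR()[1].as_matrix()[:,2];return np.degrees(np.arctan2(z[1],z[0]))
E
python3 - <<'E'
from h import *
from workcell import ctrl
print(toolR()[1].as_matrix().round(3),jaw())
V=ctrl.calibration("wrist")["view"];print("cam pos",-V[:3,:3].T@V[:3,3], "cam look",-V[2,:3])
rel([470,290,230],75.4);rel([470,290,230],255.4)
a=cv2.imread("pics/side0.png");b=cv2.imread("pics/scene0.png")
crop(a,280,260,480,410,4,"pics/side_tray.png")
crop(b,330,230,480,345,5,"pics/scene_tray.png")
s=ctrl.calibration("side");c=ctrl.calibration("scene")
print("tin",onz(s,246,249,55),onz(c,190+360/4,180+392/4,55),"oil",onz(s,420,306,0),onz(c,414,260,0))
E
```

```text
[[-0.    -0.956  0.294]
 [-0.001  0.294  0.956]
 [-1.     0.    -0.001]] 72.87714865018388
cam pos [110.79051007 619.53872292 383.78431814] cam look [ 0.26938493 -0.08498447 -0.95927546]
now [183.8 596.9 236.1] jaw deg 72.88 -> shift [  0.633 -36.384 -20.907] turn [-0.044  -0.0012 -0.0001]
now [183.8 596.9 236.1] jaw deg 72.88 -> shift [  0.633 -36.384 -20.907] turn [ 3.0976e+00 -1.0000e-04  1.8000e-03]
tin [339.29290905  75.94024795  55.        ] [340.96726816  68.81816321  55.        ] oil [ 7.24906203e+02 -1.73132477e+02  1.13686838e-13] [ 708.73573685 -166.60787222    0.        ]
```

View pics/side_tray.png

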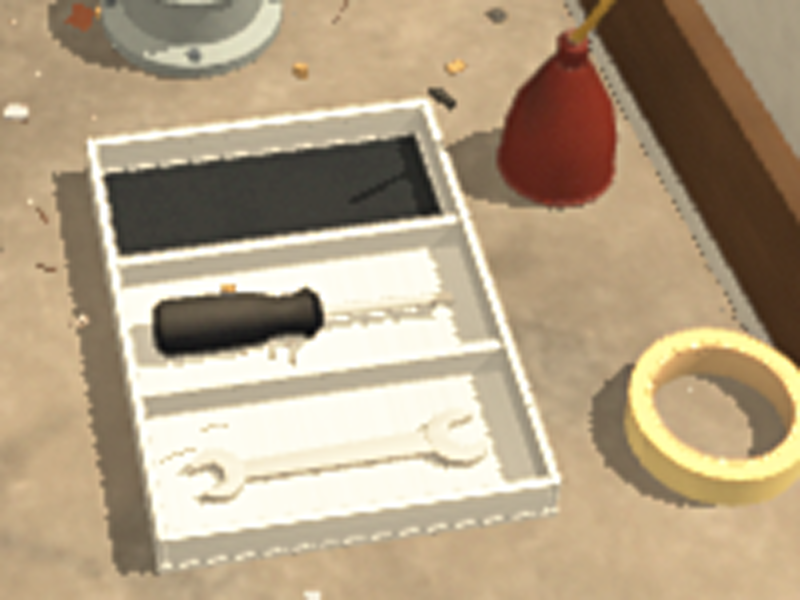

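View pics/scene_tray.png

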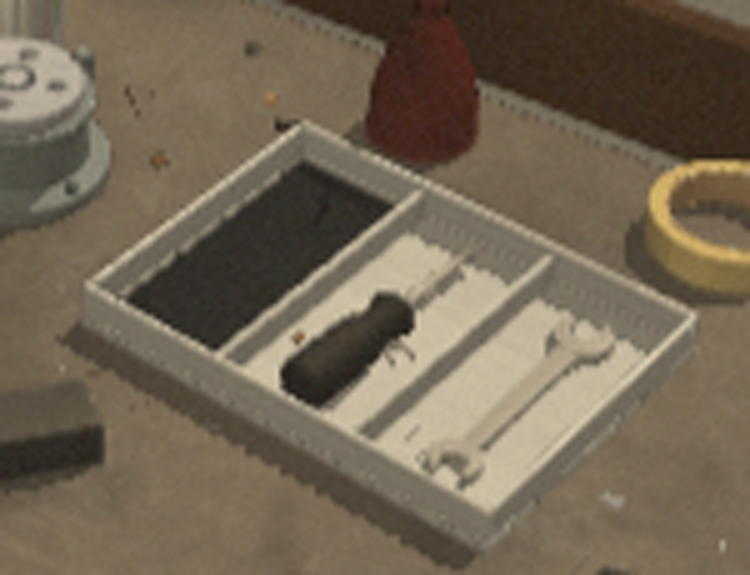

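Tray outer top corners, side crop ×4: (88,140), (430,99), (560,482), (160,543). In the scene crop ×5 they are (88,287), (304,122), (696,316), (488,518). I'll fit poses with both views.

```bash
python3 - <<'E'
from h import *
from workcell import ctrl
from scipy.optimize import least_squares
s=ctrl.calibration("side");c=ctrl.calibration("scene")
P=np.array([[-106,141.5,30],[106,141.5,30],[106,-141.5,30],[-106,-141.5,30]])
us=np.array([(88,140),(430,99),(560,482),(160,543)])/4+[279.6,259.6]
uc=np.array([(88,287),(304,122),(696,316),(488,518)])/5+[329.6,229.6]
def W(q):
    return R.from_euler('z',q[2]).apply(P)+[q[0],q[1],0]
f=lambda q:np.r_[(proj(s,W(q))-us).ravel(),(proj(c,W(q))-uc).ravel()]
r=least_squares(f,[540,-250,-.15]);q=r.x;print("tray",q,np.degrees(q[2]),"res",r.fun.round(1))
print("liner",R.from_euler('z',q[2]).apply([0,93,5])+[q[0],q[1],0])
# ring
hs=np.array([(347,321),(290,314),(278,352),(337,359)])/4+[249.6,159.6]
hc=np.array([(582,243),(539,260),(562,283),(606,268)])/4+[189.6,179.6]
def Wr(q):
    a=q[2]+np.arange(4)*np.pi/2;return np.c_[q[0]+27*np.cos(a),q[1]+27*np.sin(a),70+0*a]
g=lambda q:np.r_[(proj(s,Wr(q))-hs).ravel(),(proj(c,Wr(q))[[0,1,2,3]]-hc).ravel()]
r=least_squares(g,[545,30,.35]);print("ring",r.x,np.degrees(r.x[2]),r.fun.round(1))
E
```

```text
tray [ 5.41723032e+02 -2.41989639e+02 -8.28995662e-02] -4.74979526920517 res [-0.5 -0.3 -0.5 -0.4  0.3  0.2 -0.8 -0.7 -0.8 -0.3  0.3 -0.4  1.7  0.
  0.9 -0.5]
liner [ 549.42386434 -149.30902022    5.        ]
ring [5.44305099e+02 2.87400895e+01 3.61693227e-01] 20.723495405474278 [-0.2 -0.4 -0.5 -0.3 -0.3 -0.2 -0.2 -0.2  0.4  0.1  0.4 -0.6  0.5  0.
  0.4  0.1]
```

Emit:
{"api": "servo_tool", "payload": {
  "plan": [
    [[0,-4,-2.3,-0.01,0,0,8.7],[0,-8,-4.6,-0.02,0,0,8.7],[0.2,-12,-6.9,-0.03,0,0,8.7],[0.4,-16,-9.2,-0.044,0,0,8.7],[0.6,-20,-11.5,-0.044,0,0,8.7],[0.6,-24,-14,-0.044,0,0,8.7],[0.6,-28,-16.2,-0.044,0,0,8.7],[0.6,-32,-18.4,-0.044,0,0,8.7]]
  ]
}}

```text
t: 0.82
ee_pos: [411.6, 351.4, 230.6]
orientation: [-1.02, 1.319, 1.02]
ft_force: [0.6, 1.0, -1.3]
width: 87.1
```

```bash
cat > shot.py <<'E'
import sys,pickle
from h import *
from workcell import ctrl
n,name=sys.argv[1:3]
cal=ctrl.calibration(n);im=ctrl.get_image(n)
cv2.imwrite(f"pics/{name}.png",cv2.cvtColor(im,cv2.COLOR_RGB2BGR));pickle.dump(cal,open(f"pics/{name}.pkl","wb"))
o=ctrl.get_obs();print(o["t"],o["ee_pos"].round(1),o["width"].round(1),o["ft_force"].round(1),"jaw",jaw().round(2))
E
python3 shot.py wrist w1
```

```text
Traceback (most recent call last):
  File "shot.py", line 7, in <module>
    o=ctrl.get_obs();print(o["t"],o["ee_pos"].round(1),o["width"].round(1),o["ft_force"].round(1),"jaw",jaw().round(2))
                                                       ^^^^^^^^^^^^^^^^
AttributeError: 'float' object has no attribute 'round'
```

View pics/w1.png

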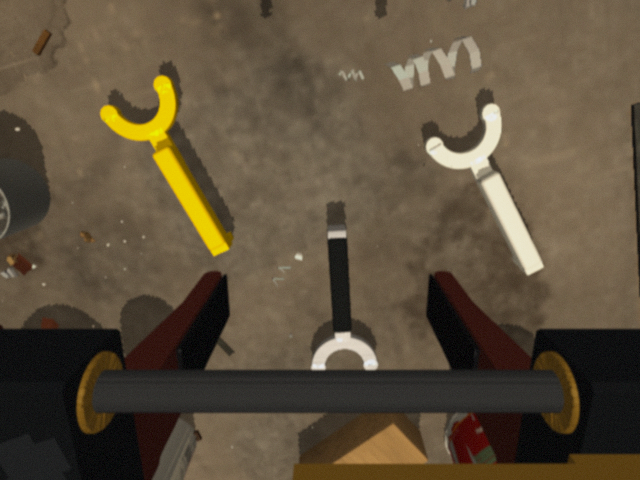

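The black-handled spanner sits mid-image, handle from (338,237) to (343,332), with the fork arms at (317,367) and (372,367). Yellow is at (170,170) and white at (490,190).

```bash
sed -i 's/o\["width"\].round(1)/round(float(o["width"]),1)/' shot.py; python3 - <<'E'
from h import *
import pickle
c=pickle.load(open("pics/w1.pkl","rb"))
im=cv2.imread("pics/w1.png");crop(im,290,210,410,380,3.5,"pics/w1c.png")
a=onz(c,338.3,238,30);b=onz(c,343,332,30);print(a,b,np.linalg.norm(a-b),np.degrees(np.arctan2(*(a-b)[1::-1])))
print(onz(c,317,366,18),onz(c,372,366,18))
E
```

```text
[447.29307817 351.63999396  30.        ] [540.85760217 332.74152976  30.        ] 95.45403133999372 168.58084935072623
[579.33416798 296.10039239  18.        ] [593.50477206 350.77680469  18.        ]
```

View pics/w1c.png

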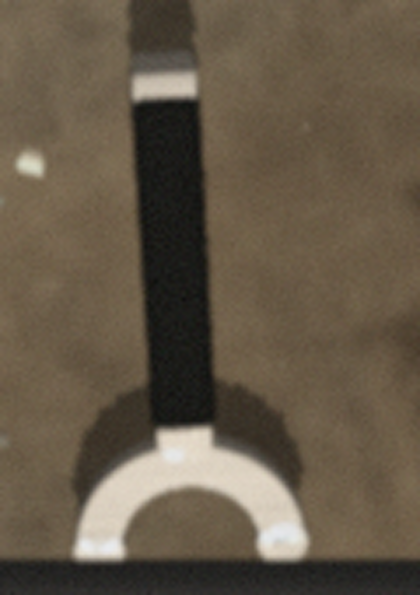

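```bash
python3 - <<'E'
from h import *
rel([497,341,90],78.3)
E
```

```text
now [416.  347.1 230.7] jaw deg 75.24 -> shift [14.089 -7.953  1.497] turn [-0.0533 -0.0017  0.0025]
```

Emit:
{"api": "servo_tool", "payload": {
  "plan": [
    [[3,-3,0.5,-0.02,0,0,6],[6,-6,1.0,-0.04,0,0,6],[9,-8,1.5,-0.053,0,0,6],[12,-8,1.5,-0.053,0,0,6],[14,-8,1.5,-0.053,0,0,6],[14,-8,1.5,-0.053,0,0,6]]
  ]
}}

```text
t: 1.37
ee_pos: [489.5, 345.6, 86.0]
orientation: [-1.059, 1.307, 1.061]
ft_force: [-1.2, -0.9, 0.2]
width: 59.8
```

```bash
python3 shot.py wrist w2;python3 - <<'E'
from h import *
rel([497,341,18],78.3)
E
```

```text
1.4167 [490.5 346.6  88.4] 60.2 [-0.   0.2  0.6] jaw 78.42
now [490.5 346.6  88.4] jaw deg 78.42 -> shift [ 7.041 -0.778 -0.388] turn [ 0.0021 -0.0038 -0.0037]
```

View pics/w2.png

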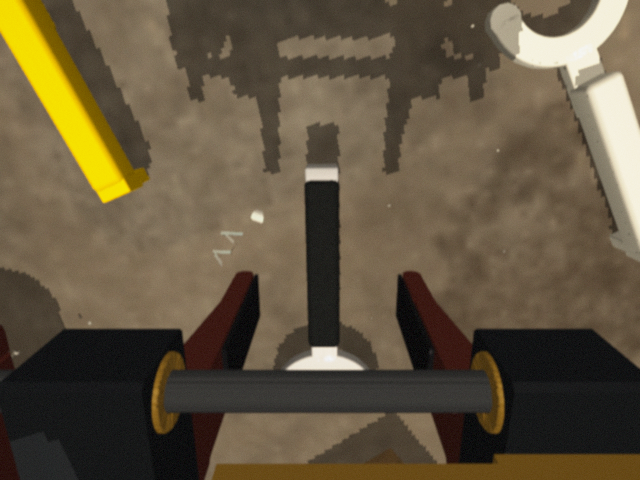

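Handle spans columns 306–339, rows 182–345, parallel to the jaws and about 3 mm off-centre, which agrees with the computed shift. Descending.

Emit:
{"api": "servo_tool", "payload": {
  "plan": [
    [[2,-0.4,-0.2,0,-0.004,-0.004,6],[4,-0.7,-0.3,0,-0.004,-0.004,6],[5.5,-0.8,-0.33,0,-0.004,-0.004,6],[6.5,-0.8,-0.33,0,-0.004,-0.004,6],[7.0,-0.8,-0.33,0,-0.004,-0.004,6],[7.0,-0.8,-0.33,0,-0.004,-0.004,6]]
  ]
}}

```text
t: 1.92
ee_pos: [499.1, 343.1, 21.0]
orientation: [-1.059, 1.292, 1.058]
ft_force: [-0.6, -0.0, 0.1]
width: 60.2
```

```bash
python3 shot.py wrist w3;python3 - <<'E'
from h import *
rel([497,341,18],78.3)
E
```

```text
1.9667 [499.4 343.2  21.5] 59.8 [ 0.7  0.5 -0.1] jaw 78.46
now [499.4 343.2  21.5] jaw deg 78.46 -> shift [ 0.348  0.19  -0.268] turn [0.0027 0.0045 0.0045]
```

View pics/w3.png

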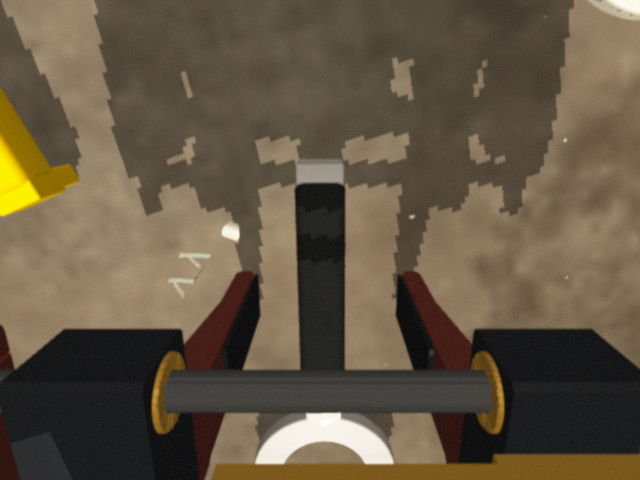

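Emit:
{"api": "servo_tool", "payload": {
  "plan": [
    [[0.15,0.1,-0.15,0,0.004,0.004,6],[0.3,0.2,-0.27,0,0.004,0.004,5],[0.3,0.2,-0.27,0,0.004,0.004,3],[0.3,0.2,-0.27,0,0.004,0.004,1.5],[0.3,0.2,-0.27,0,0.004,0.004,1],[0.3,0.2,-0.27,0,0.004,0.004,1],[0.3,0.2,-0.27,0,0.004,0.004,1],[0.3,0.2,-0.27,0,0.004,0.004,1]]
  ]
}}

```text
t: 2.63
ee_pos: [496.8, 340.6, 17.8]
orientation: [-1.059, 1.298, 1.059]
ft_force: [-0.3, -0.8, 2.0]
width: 18.3
```

Emit:
{"api": "servo_tool", "payload": {
  "plan": [
    [[0,0,0,0,0,0,1],[0,0,0,0,0,0,1]]
  ]
}}

```text
t: 2.8
ee_pos: [496.8, 340.6, 17.8]
orientation: [-1.059, 1.298, 1.059]
ft_force: [-0.0, -0.9, 1.1]
width: 18.0
```

```bash
python3 shot.py wrist w4
```

```text
2.85 [496.8 340.6  17.8] 17.9 [ 0.1 -0.6  1.3] jaw 78.43
```

View pics/w4.png

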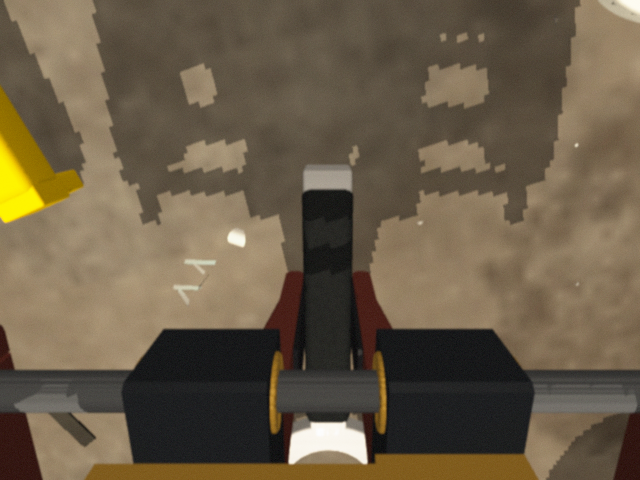

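```bash
python3 - <<'E'
from h import *
import pickle
c=pickle.load(open("pics/w4.pkl","rb"))
a=onz(c,327.5,191,30);p,_=toolR();print(a,p,np.linalg.norm((a-p)[:2]))
for u,v in [(327,185),(327,195)]:print(onz(c,u,v,30))
E
```

```text
[447.72102092 350.27859946  30.        ] [496.78887319 340.5720993   17.81333196] 50.01869922137064
[445.67684808 350.52447671  30.        ]
[449.03682162 349.83632775  30.        ]
```

Emit:
{"api": "servo_tool", "payload": {
  "plan": [
    [[-0.5,0,0,0,0,0,1],[-1.5,0,0,0,0,0,1],[-3,0,0,0,0,0,1],[-5,0,0,0,0,0,1],[-7.5,0,0,0,0,0,1],[-10,0,0,0,0,0,1],[-12,0,0,0,0,0,1],[-12,0,0,0,0,0,1]]
  ]
}}

```text
t: 3.52
ee_pos: [498.8, 341.9, 142.6]
orientation: [-1.059, 1.29, 1.057]
ft_force: [1.2, 0.5, -0.9]
width: 17.4
```

```bash
python3 shot.py wrist w5; python3 shot.py side s5;python3 - <<'E'
from h import *
a=cv2.imread("pics/s5.png");crop(a,230,110,390,230,5,"pics/s5c.png")
rel([460,-3,138],110.7)
E
```

```text
3.5667 [498.  341.3 140.4] 18.2 [ 0.4  0.1 -1.9] jaw 78.44
3.6167 [496.9 340.6 138.6] 17.6 [ 1.1  0.3 -2.3] jaw 78.44
now [496.9 340.6 138.6] jaw deg 78.44 -> shift [ 2.3000e-02 -3.2700e+00 -3.4407e+01] turn [-0.5631  0.0009  0.0016]
```

View pics/s5c.png

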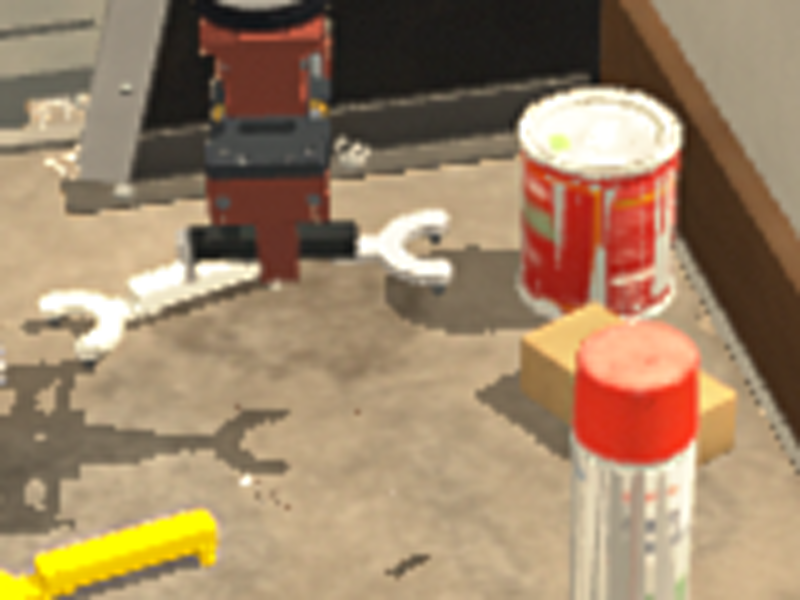

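Spanner is held level (fork at side crop (420,245), pins down). Next I'll look at the ring from above with the wrist camera.

```bash
python3 - <<'E'
from h import *
rel([560,150,240],110.7)
E
```

```text
now [496.9 340.6 138.6] jaw deg 78.44 -> shift [-10.147 -10.014 -17.401] turn [-0.5631  0.0009  0.0016]
```

Emit:
{"api": "servo_tool", "payload": {
  "plan": [
    [[-4,0,0,-0.05,0,0,1],[-8,0,-1,-0.15,0,0,1],[-10,-1,-4,-0.25,0,0,1],[-10,-3,-7,-0.35,0,0,1],[-10,-5,-10,-0.45,0,0,1],[-10,-7,-13,-0.56,0,0,1],[-10,-9,-15.5,-0.56,0,0,1],[-10,-10,-17.4,-0.56,0,0,1]]
  ]
}}

```text
t: 4.28
ee_pos: [560.2, 147.3, 236.0]
orientation: [-1.467, 1.021, 1.469]
ft_force: [0.1, 0.1, -0.7]
width: 17.9
```

Emit:
{"api": "servo_tool", "payload": {
  "plan": [
    [[0,0,0,0,0,0,1],[0,0,0,0,0,0,1],[0,0,0,0,0,0,1]]
  ]
}}

```text
t: 4.53
ee_pos: [558.9, 150.3, 236.4]
orientation: [-1.466, 1.02, 1.47]
ft_force: [-0.1, 1.2, -2.0]
width: 17.6
```

```bash
python3 shot.py wrist w6
```

```text
4.5833 [559.  150.7 236.7] 17.8 [ 0.1  0.5 -2.2] jaw 110.56
```

View pics/w6.png

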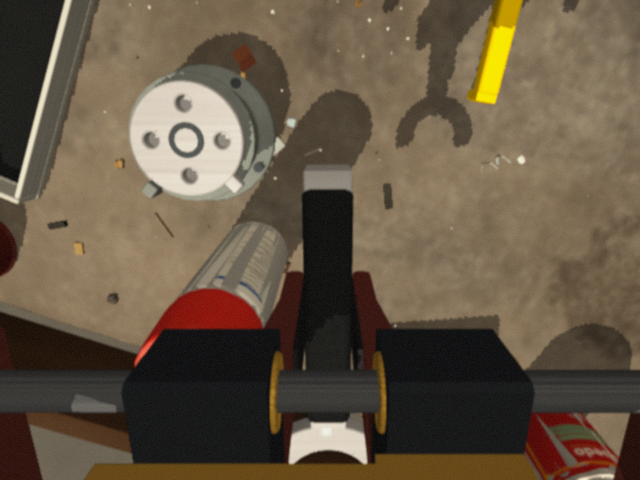

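Ring is at about (187,139), with holes near (184,102), (152,139), (190,176) and (222,140). Lug is at (234,185) and stop at (151,189). Refining with a crop.

```bash
python3 - <<'E'
from h import *
im=cv2.imread("pics/w6.png");crop(im,120,55,260,215,3.7,"pics/w6c.png")
E
```

```text
(no output)
```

View pics/w6c.png

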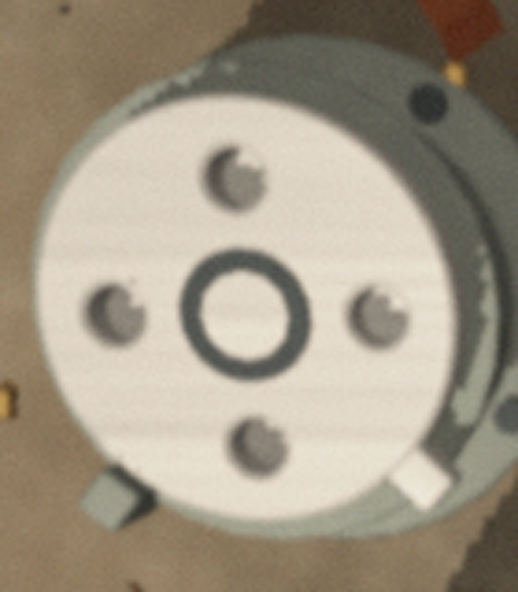

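```bash
python3 - <<'E'
from h import *
import pickle
from scipy.optimize import least_squares
c=pickle.load(open("pics/w6.pkl","rb"))
h=np.array([(233,178),(114,313),(256,444),(379,315)])/3.7+[119.6,54.6]
w=np.array([onz(c,*p,70) for p in h]);print(w.round(1));ctr=w.mean(0);print("centre",ctr)
print("dirs",[np.degrees(np.arctan2(*(q-ctr)[1::-1])).round(1) for q in w],"rad",[np.linalg.norm(q-ctr).round(1) for q in w])
q=onz(c,245/3.7+119.6,314/3.7+54.6,70);print("inner ring",q)
l=onz(c,422/3.7+119.6,477/3.7+54.6,68);print("lug",np.degrees(np.arctan2(*(l-ctr)[1::-1])),np.linalg.norm((l-ctr)[:2]))
l=onz(c,113/3.7+119.6,495/3.7+54.6,70);print("stop",np.degrees(np.arctan2(*(l-ctr)[1::-1])),np.linalg.norm((l-ctr)[:2]))
E
```

```text
[[519.9  20.4  70. ]
 [554.1   4.4  70. ]
 [570.   38.6  70. ]
 [535.5  55.3  70. ]]
centre [544.86126714  29.65815541  70.        ]
dirs [np.float64(-159.6), np.float64(-70.0), np.float64(19.6), np.float64(110.1)] rad [np.float64(26.6), np.float64(26.9), np.float64(26.7), np.float64(27.3)]
inner ring [544.88639586  29.52637233  70.        ]
lug 65.05621435524712 47.69114148157192
stop -19.74018258943179 49.10607607265774
```

```bash
python3 - <<'E'
from h import *
rel([461.1,-1.4,105],110.2)
E
```

```text
now [559.  150.7 236.7] jaw deg 110.56 -> shift [ 13.194  14.482 -10.81 ] turn [ 0.0062  0.0005 -0.0018]
```

Emit:
{"api": "servo_tool", "payload": {
  "plan": [
    [[0,3,-2.2,0.006,0,0,1],[0,6,-4.4,0.006,0,0,1],[0,9,-6.6,0.006,0,0,1],[1,12,-8.8,0.006,0,0,1],[4,14,-10.5,0.006,0,0,1],[7,14.5,-10.8,0.006,0,0,1],[10,14.5,-10.8,0.006,0,0,1],[12,14.5,-10.8,0.006,0,0,1]]
  ]
}}

```text
t: 5.25
ee_pos: [460.3, -1.4, 115.8]
orientation: [-1.463, 1.022, 1.466]
ft_force: [-0.1, 0.1, -1.4]
width: 17.8
```

Emit:
{"api": "servo_tool", "payload": {
  "plan": [
    [[0.5,0,0,0,0,0,1],[1,0,0,0,0,0,1],[1.2,0,0,0,0,0,1],[1.2,0,0,0,0,0,1],[1.2,0,0,0,0,0,1]]
  ]
}}

```text
t: 5.67
ee_pos: [462.7, -1.6, 106.7]
orientation: [-1.465, 1.02, 1.463]
ft_force: [0.1, 0.1, -2.3]
width: 17.5
```

```bash
python3 shot.py side s7; python3 shot.py scene c7;python3 shot.py wrist w7;python3 - <<'E'
from h import *
a=cv2.imread("pics/s7.png");crop(a,260,180,390,280,6,"pics/s7c.png")
a=cv2.imread("pics/c7.png");crop(a,260,200,390,300,6,"pics/c7c.png")
rel([461.1,-1.4,105],110.2)
E
```

```text
5.7167 [462.7  -1.7 106.7] 17.8 [-0.5  1.1 -2.9] jaw 110.21
5.7667 [462.6  -1.8 106.7] 18.0 [ 0.2 -0.  -2.5] jaw 110.2
5.8167 [462.5  -1.9 106.6] 17.4 [ 0.4  0.2 -1.1] jaw 110.19
now [462.5  -1.9 106.6] jaw deg 110.19 -> shift [0.161 0.115 0.096] turn [-0.0002 -0.0007  0.0017]
```

View pics/s7c.png

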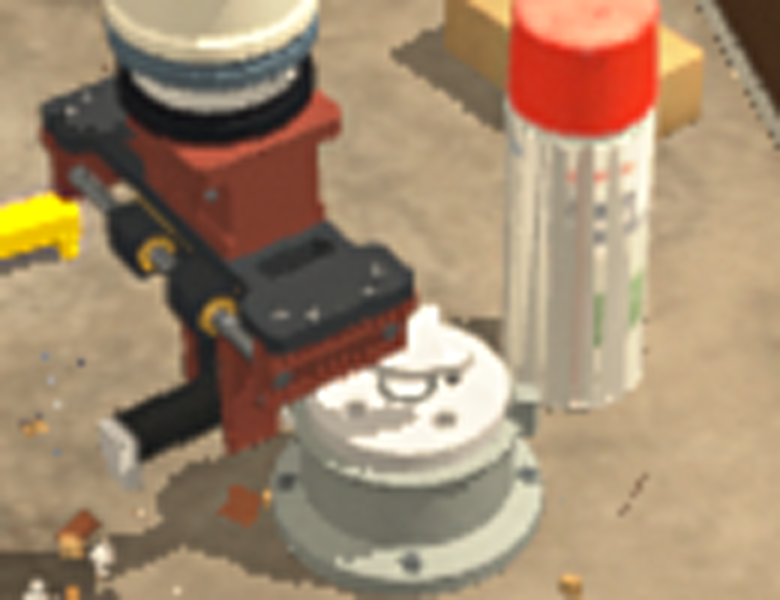

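View pics/c7c.png

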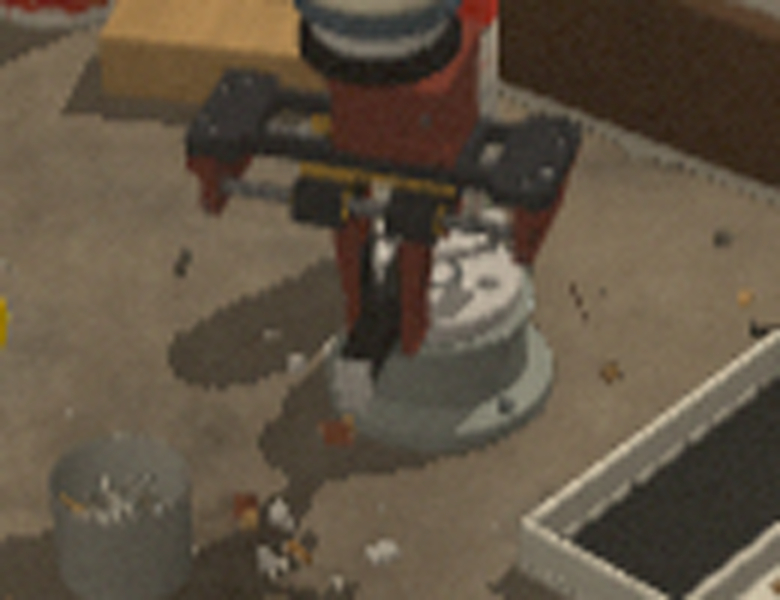

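View pics/w7.png

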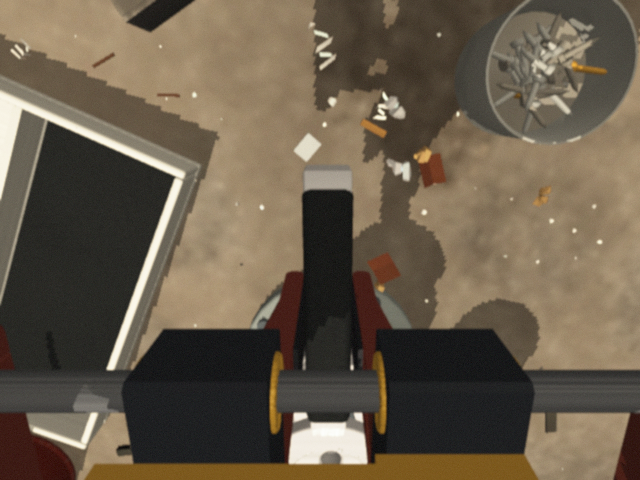

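```bash
python3 - <<'E'
from h import *
a=cv2.imread("pics/w7.png");crop(a,270,400,390,480,6,"pics/w7c.png")
E
```

```text
(no output)
```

View pics/w7c.png

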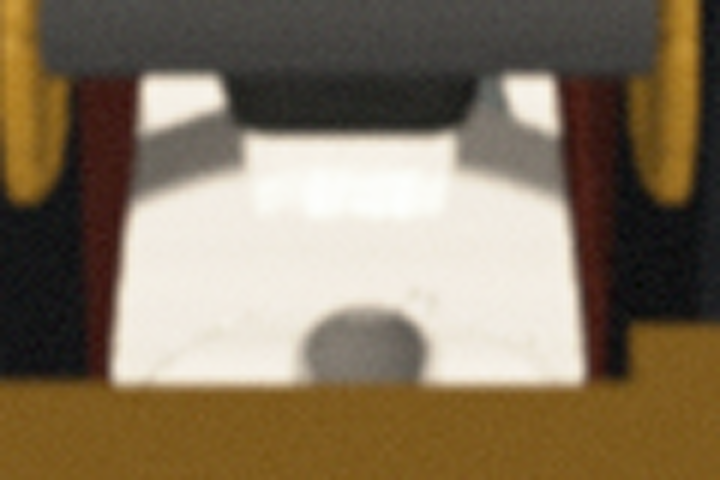

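```bash
python3 - <<'E'
from h import *
import pickle
c=pickle.load(open("pics/w7.pkl","rb"));p,Rm=toolR()
h=onz(c,330.4,460,70);print("hole",h)
C=np.array([544.6,29.3,70]);a=np.radians(20.2)
print("expected",C-27*np.array([np.cos(a),np.sin(a),0]),proj(c,C-27*np.array([np.cos(a),np.sin(a),0])))
# handle points lateral, heel & fork boundary, at z=TCPz+12
for u,v in [(327.8,190),(328.2,421.5)]:
    w=onz(c,u,v,p[2]+12.2);print(w,"tool coords",Rm.inv().apply(w-p).round(1))
print(Rm.as_matrix().round(4))
E
```

```text
hole [569.95662393  38.40640587  70.        ]
expected [519.26068839  19.97694863  70.        ] [[331.01585925 379.09214541]]
[415.30219356 -20.1464753  118.81067151] tool coords [-12.3  50.6  -0.8]
[504.41249161  12.84962578 118.81067151] tool coords [-12.1 -44.4  -0.6]
[[ 1.800e-03 -9.385e-01 -3.451e-01]
 [-1.000e-04 -3.451e-01  9.385e-01]
 [-1.000e+00 -1.700e-03 -7.000e-04]]
```

The far hole measures (570.0, 38.4) against an expected (569.9, 38.6), so the ring pose is confirmed. Correcting and descending.

Emit:
{"api": "servo_tool", "payload": {
  "plan": [
    [[0,0.06,0.06,0,0,0,1],[0.4,0.11,0.13,0,0,0,1],[0.8,0.11,0.13,0,0,0,1],[1.2,0.11,0.13,0,0,0,1],[1.4,0.11,0.13,0,0,0,1],[1.4,0.11,0.13,0,0,0,1],[1.4,0.11,0.13,0,0,0,1]]
  ]
}}

```text
t: 6.4
ee_pos: [460.2, -1.2, 91.4]
orientation: [-1.463, 1.022, 1.464]
ft_force: [-0.2, 0.5, -1.7]
width: 17.6
```

```bash
python3 shot.py wrist w8; python3 shot.py side s8; python3 - <<'E'
from h import *
rel([461.3,-1.1,78],110.2)
a=cv2.imread("pics/w8.png");crop(a,270,400,390,480,6,"pics/w8c.png")
a=cv2.imread("pics/s8.png");crop(a,260,180,390,280,6,"pics/s8c.png")
E
```

```text
6.45 [460.3  -1.2  91.6] 18.1 [ 0.  -0.4 -2.5] jaw 110.18
6.5 [460.4  -1.2  91.7] 17.6 [ 0.6  0.  -2.2] jaw 110.18
now [460.4  -1.2  91.7] jaw deg 110.18 -> shift [ 1.37  -0.082 -0.024] turn [-0.0004 -0.     -0.    ]
```

View pics/w8c.png

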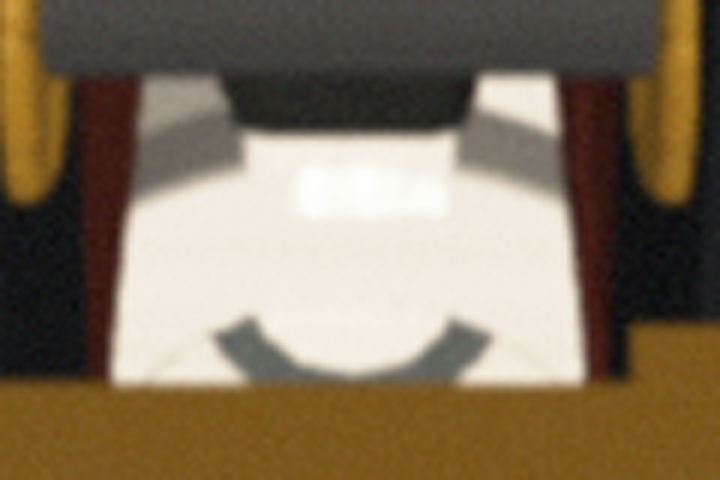

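View pics/s8c.png

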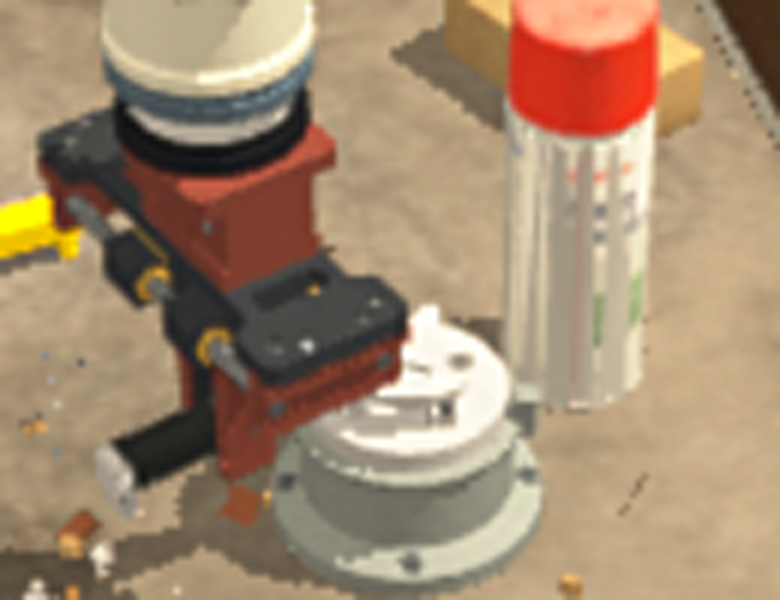

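Fork and dark ring are concentric (both about column 351 in the wrist crop). In the side crop the near pin, at (440,412), is right over its hole. Lowering further.

Emit:
{"api": "servo_tool", "payload": {
  "plan": [
    [[0.1,-0.05,0,0,0,0,1],[0.3,-0.08,-0.02,0,0,0,1],[0.5,-0.08,-0.02,0,0,0,1],[0.7,-0.08,-0.02,0,0,0,1],[0.8,-0.08,-0.02,0,0,0,1],[0.8,-0.08,-0.02,0,0,0,1]]
  ]
}}

```text
t: 7.0
ee_pos: [460.9, -1.1, 83.4]
orientation: [-1.463, 1.022, 1.464]
ft_force: [0.4, 0.3, -2.4]
width: 17.5
```

```bash
python3 shot.py side s9; python3 - <<'E'
from h import *
rel([461.3,-1.1,78],110.2)
from workcell import ctrl
o=ctrl.get_obs();print(o["ft_force"],o["moment"])
a=cv2.imread("pics/s9.png");crop(a,260,180,390,280,6,"pics/s9c.png")
E
```

```text
7.05 [461.   -1.1  83.5] 17.9 [ 0.5  0.2 -1.6] jaw 110.18
now [461.   -1.1  83.5] jaw deg 110.18 -> shift [ 0.553 -0.027 -0.014] turn [-0.0004  0.0002 -0.0005]
[ 0.47799055  0.17162782 -1.64574304] [0.04868502 0.12093886 0.02925097]
```

View pics/s9c.png

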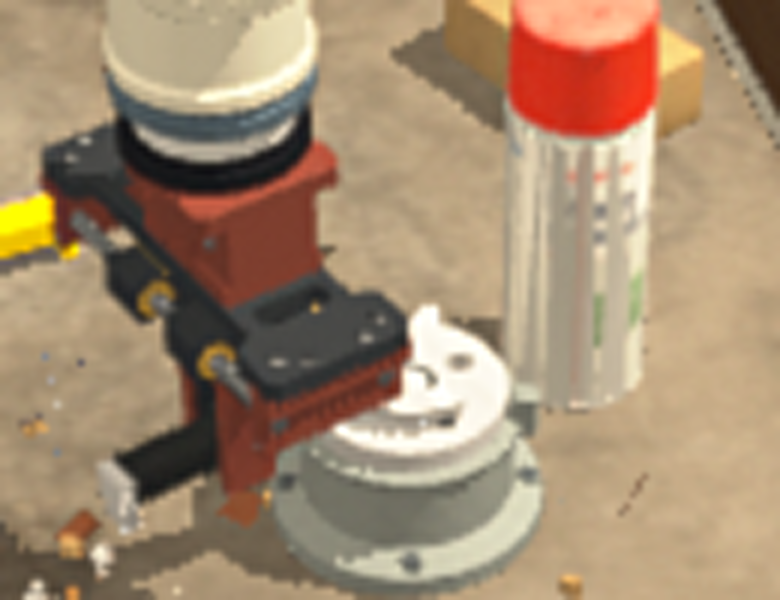

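No contact force, and pin tips should now be about 4 mm below the face. Seating the last 5 mm.

Emit:
{"api": "servo_tool", "payload": {
  "plan": [
    [[0.1,-0.02,0,0,0,0,1],[0.2,-0.02,0,0,0,0,1],[0.3,-0.02,0,0,0,0,1],[0.4,-0.02,0,0,0,0,1],[0.5,-0.02,0,0,0,0,1],[0.55,-0.02,0,0,0,0,1],[0.55,-0.02,0,0,0,0,1]]
  ]
}}

```text
t: 7.63
ee_pos: [461.1, -1.0, 78.1]
orientation: [-1.463, 1.022, 1.464]
ft_force: [-1.7, -0.0, -1.6]
width: 17.8
```

```bash
python3 shot.py side s10; python3 - <<'E'
from h import *
rel([461.3,-1.1,78],110.2)
from workcell import ctrl
o=ctrl.get_obs();print(o["ft_force"],o["moment"])
a=cv2.imread("pics/s10.png");crop(a,300,210,360,260,12,"pics/s10c.png")
E
```

```text
7.6833 [461.1  -1.   78.1] 17.8 [-2.7 -0.5 -0.3] jaw 110.18
now [461.1  -1.   78.1] jaw deg 110.18 -> shift [ 0.009 -0.018 -0.021] turn [-0.0003  0.0003 -0.0006]
[-2.71088778 -0.49225532 -0.31856577] [0.00405888 0.43397472 0.01061666]
```

View pics/s10c.png

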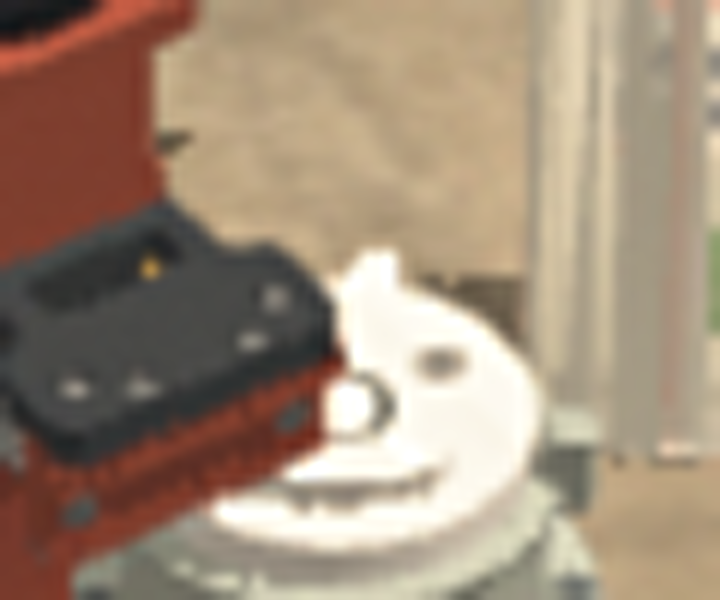

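Seated (TCP z 78.1, pin tips about 60 mm, only 3 N sideways). Working out the arc about the ring axis.

```bash
python3 - <<'E'
from h import *
from workcell import ctrl
print(ctrl.get_obs()["qpos"].round(2))
for t in np.arange(.06,.5,.06): print(t.round(3),(8.87*(np.cos(t)-1)).round(3),(8.87*np.sin(t)).round(3))
E
```

```text
[-0.03  0.46  2.08 -0.    0.6  -1.95]
0.06 -0.016 0.532
0.12 -0.064 1.062
0.18 -0.143 1.588
0.24 -0.254 2.108
0.3 -0.396 2.621
0.36 -0.569 3.125
0.42 -0.771 3.617
0.48 -1.002 4.096
```

Emit:
{"api": "servo_tool", "payload": {
  "plan": [
    [[0,-0.016,0.532,0.06,0,0,1],[0,-0.064,1.062,0.12,0,0,1],[0,-0.143,1.588,0.18,0,0,1],[0,-0.254,2.108,0.24,0,0,1],[0,-0.396,2.621,0.3,0,0,1],[0,-0.569,3.125,0.36,0,0,1],[0,-0.771,3.617,0.42,0,0,1],[0,-1.002,4.096,0.48,0,0,1]]
  ]
}}

```text
t: 8.35
ee_pos: [454.1, 41.1, 77.8]
orientation: [-1.111, 1.272, 1.116]
ft_force: [-8.8, -0.3, 1.8]
width: 17.9
```

```bash
cat > arc.py <<'E'
from h import *
from workcell import ctrl
C=np.array([544.35,29.6])
o=ctrl.get_obs();p=np.array(o["ee_pos"]);z=jaw();h=np.radians(z-90)
print("pinmid err",(p[:2]+88.7*np.array([np.cos(h),np.sin(h)])-C).round(2),"turned",np.radians(110.18-z).round(3),"z",p[2].round(1),"jaw",z.round(2))
F=R.from_rotvec(o["orientation"]).inv()
print("force tool",F.apply(o["ft_force"]).round(1),"moment",F.apply(o["moment"]).round(2),"w",o["width"])
E
python3 arc.py; python3 shot.py side s11;python3 - <<'E'
from h import *
a=cv2.imread("pics/s11.png");crop(a,270,180,370,270,7,"pics/s11c.png")
E
```

```text
pinmid err [-2.3   0.01] turned 0.482 z 77.8 jaw 82.56
force tool [-1.7  8.6 -1.5] moment [-0.4  -0.11  1.1 ] w 17.92102047785695
8.4 [454.2  41.7  77.8] 17.7 [-7.5  1.2  2.3] jaw 82.33
```

View pics/s11c.png

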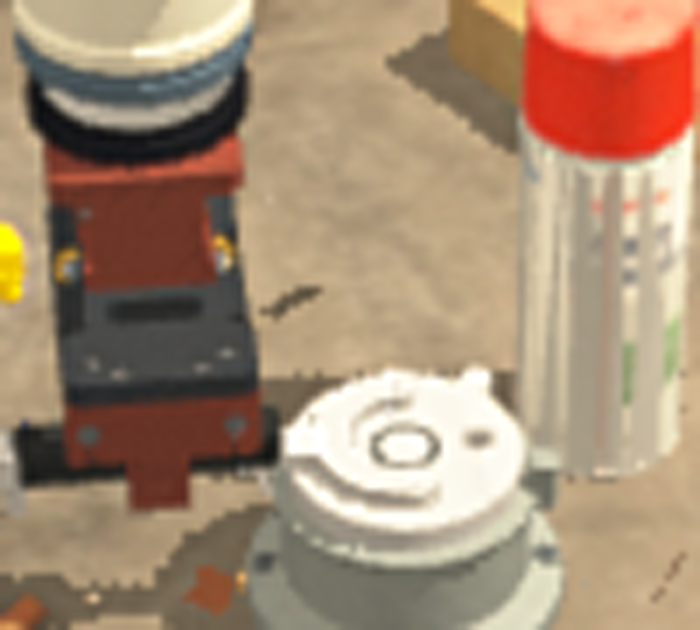

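Ring is turning (lug moved from crop left to (480,380)). There is 8.6 N pushing the hand toward the heel, so I ease the radius out by 2.5 mm and carry on.

```bash
python3 - <<'E'
from h import *
for t in np.arange(.06,.5,.06): print(t.round(3),(9.12*np.cos(t)-8.87).round(3),(9.12*np.sin(t)).round(3))
E
```

```text
0.06 0.234 0.547
0.12 0.184 1.092
0.18 0.103 1.633
0.24 -0.011 2.168
0.3 -0.157 2.695
0.36 -0.335 3.213
0.42 -0.543 3.719
0.48 -0.781 4.211
```

Emit:
{"api": "servo_tool", "payload": {
  "plan": [
    [[0,0.2,0.1,0.01,0,0,1],[0,0.25,0.1,0.01,0,0,1],[0,0.234,0.547,0.06,0,0,1],[0,0.184,1.092,0.12,0,0,1]]
  ]
}}

```text
t: 8.73
ee_pos: [456.0, 51.9, 78.2]
orientation: [-1.023, 1.317, 1.024]
ft_force: [-1.6, 0.2, -1.9]
width: 17.7
```

```bash
python3 arc.py
```

```text
pinmid err [-2.38  0.35] turned 0.602 z 78.2 jaw 75.7
force tool [ 1.9  1.6 -0.2] moment [-0.32  0.03  0.37] w 17.745428833579112
```

Emit:
{"api": "servo_tool", "payload": {
  "plan": [
    [[0,-0.016,0.547,0.06,0,0,1],[0,-0.066,1.092,0.12,0,0,1],[0,-0.147,1.633,0.18,0,0,1],[0,-0.261,2.168,0.24,0,0,1],[0,-0.407,2.695,0.3,0,0,1],[0,-0.585,3.213,0.36,0,0,1],[0,-0.793,3.719,0.42,0,0,1],[0,-1.031,4.211,0.48,0,0,1]]
  ]
}}

```text
t: 9.4
ee_pos: [476.3, 90.5, 78.1]
orientation: [-0.656, 1.47, 0.657]
ft_force: [-2.7, -0.3, -1.5]
width: 17.8
```

```bash
python3 arc.py; python3 shot.py side s12;python3 - <<'E'
from h import *
a=cv2.imread("pics/s12.png");crop(a,270,180,370,270,7,"pics/s12c.png")
E
```

```text
pinmid err [-2.01  1.7 ] turned 1.082 z 78.1 jaw 48.16
force tool [ 1.5  1.8 -2. ] moment [-0.2   0.25  0.41] w 17.82632917819924
9.45 [476.8  91.   78.1] 17.9 [-3.4  1.1 -2.7] jaw 47.94
```

View pics/s12c.png

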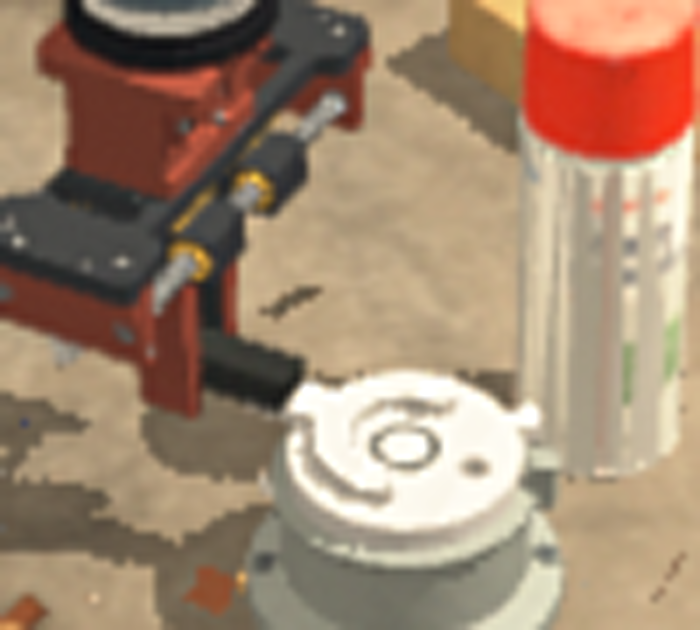

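Fine so far: lug at (530,415), closing on the stop at (545,475), and the can untouched. Continuing in smaller steps.

Emit:
{"api": "servo_tool", "payload": {
  "plan": [
    [[0,-0.004,0.274,0.03,0,0,1],[0,-0.016,0.547,0.06,0,0,1],[0,-0.037,0.82,0.09,0,0,1],[0,-0.066,1.092,0.12,0,0,1],[0,-0.102,1.363,0.15,0,0,1],[0,-0.147,1.633,0.18,0,0,1]]
  ]
}}

```text
t: 9.95
ee_pos: [488.0, 101.6, 78.1]
orientation: [-0.519, 1.509, 0.52]
ft_force: [-4.7, 0.6, -1.4]
width: 17.9
```

```bash
python3 arc.py; python3 shot.py side s13;python3 - <<'E'
from h import *
a=cv2.imread("pics/s13.png");crop(a,270,180,370,270,7,"pics/s13c.png")
E
```

```text
pinmid err [-1.73  2.07] turned 1.26 z 78.1 jaw 38.0
force tool [ 1.4  3.3 -3.3] moment [-0.19  0.34  0.59] w 17.898889440856124
10.0 [488.4 101.8  78.1] 17.9 [-3.9  1.9 -1.1] jaw 37.88
```

View pics/s13c.png

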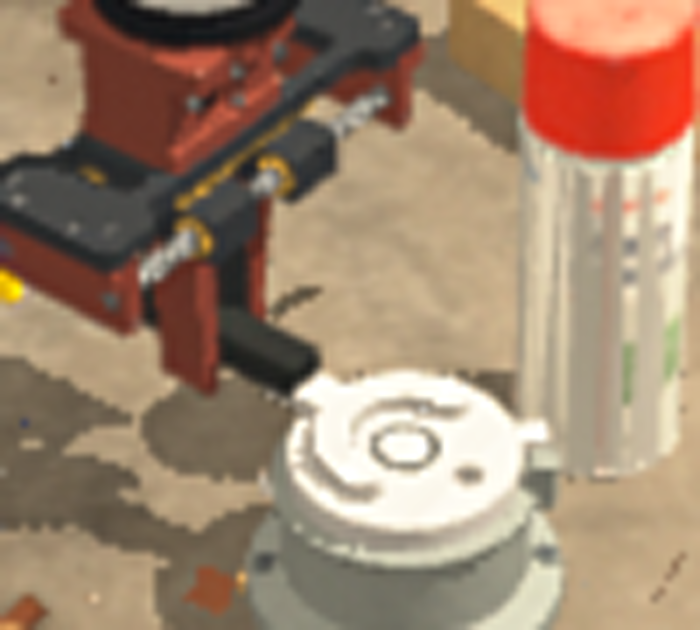

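Emit:
{"api": "servo_tool", "payload": {
  "plan": [
    [[0,0.03,0.183,0.02,0,0,1],[0,0.03,0.365,0.04,0,0,1],[0,0.02,0.547,0.06,0,0,1],[0,0.02,0.73,0.08,0,0,1]]
  ]
}}

```text
t: 10.33
ee_pos: [494.2, 106.1, 78.2]
orientation: [-0.456, 1.523, 0.456]
ft_force: [-2.1, -0.8, -3.0]
width: 17.6
```

```bash
python3 arc.py; python3 shot.py side s14;python3 - <<'E'
from h import *
a=cv2.imread("pics/s14.png");crop(a,320,220,365,260,14,"pics/s14c.png")
E
```

```text
pinmid err [-1.48  2.34] turned 1.341 z 78.2 jaw 33.32
force tool [ 3.   0.5 -2.2] moment [-0.06  0.5   0.12] w 17.59983161350539
10.3833 [494.4 106.2  78.2] 18.1 [-4.  -1.5 -2.2] jaw 33.24
```

View pics/s14c.png

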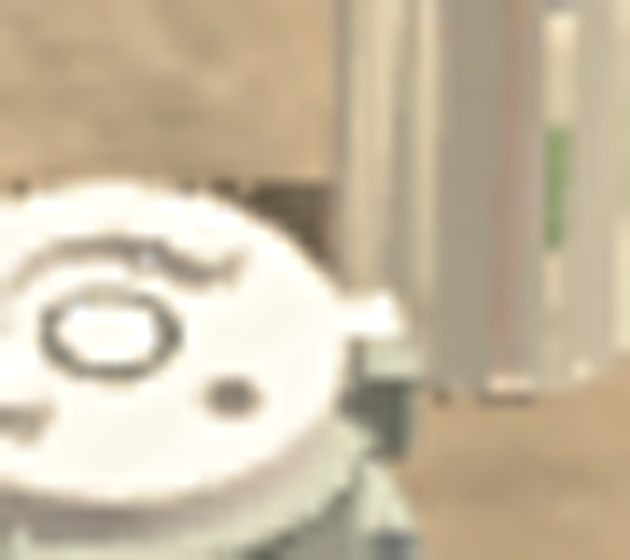

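Emit:
{"api": "servo_tool", "payload": {
  "plan": [
    [[0,0,0.18,0.02,0,0,1],[0,-0.01,0.365,0.04,0,0,1],[0,-0.016,0.547,0.06,0,0,1],[0,-0.016,0.547,0.06,0,0,1]]
  ]
}}

```text
t: 10.72
ee_pos: [497.2, 108.1, 77.7]
orientation: [-0.411, 1.536, 0.409]
ft_force: [-5.8, -6.3, -1.9]
width: 17.7
```

```bash
python3 arc.py; python3 shot.py side s15;python3 - <<'E'
from h import *
a=cv2.imread("pics/s15.png");crop(a,320,220,365,260,14,"pics/s15c.png")
E
```

```text
pinmid err [-2.83  1.67] turned 1.4 z 77.7 jaw 29.97
force tool [ 1.9 -2.6 -8.2] moment [-0.64  1.36 -0.38] w 17.682475471734378
10.7667 [497.1 108.1  77.7] 17.7 [-7.  -5.3 -0.9] jaw 30.02
```

View pics/s15c.png

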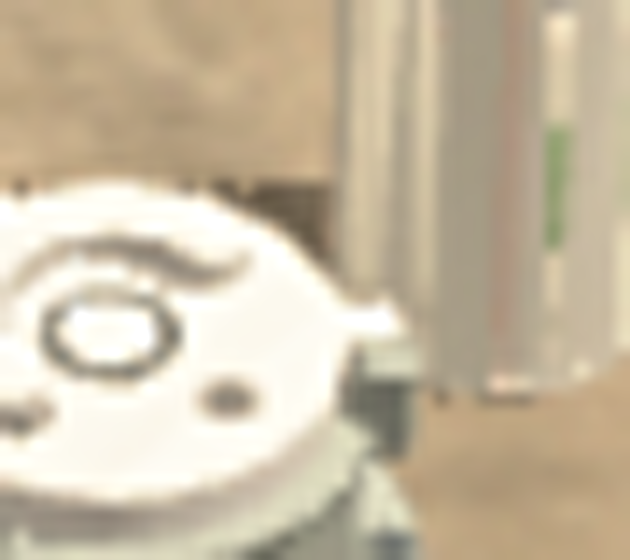

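Tangential force rose to 8 N and the lug stopped at the block (385,320 in crop). Pressing slightly more and checking the hole angle.

Emit:
{"api": "servo_tool", "payload": {
  "plan": [
    [[0,0,0.2,0.02,0,0,1],[0,0,0.2,0.02,0,0,1],[0,0,0.2,0.02,0,0,1]]
  ]
}}

```text
t: 11.02
ee_pos: [497.6, 108.4, 77.5]
orientation: [-0.397, 1.541, 0.395]
ft_force: [-9.8, -9.1, 0.7]
width: 17.9
```

```bash
python3 arc.py; python3 shot.py side s16;python3 shot.py scene c16; python3 - <<'E'
from h import *
import pickle
a=cv2.imread("pics/s16.png");crop(a,320,220,365,260,14,"pics/s16c.png")
a=cv2.imread("pics/c16.png");crop(a,270,200,400,290,6,"pics/c16c.png")
c=pickle.load(open("pics/s16.pkl","rb"))
for nm,(x,y) in dict(s14=(232,395),s15=(230,398)).items():
    w=onz(c,x/14+319.5,y/14+219.5,70);print(nm,w,np.degrees(np.arctan2(w[1]-28.7,w[0]-544.5)))
E
```

```text
pinmid err [-3.84  1.12] turned 1.418 z 77.5 jaw 28.91
force tool [ -0.6  -3.3 -13. ] moment [-0.74  1.91 -0.8 ] w 17.931727076790278
11.0667 [497.6 108.4  77.5] 18.2 [-8.5 -9.2  0.3] jaw 28.92
11.1167 [497.6 108.4  77.5] 18.2 [-8.6 -8.8  0.4] jaw 28.91
s14 [561.19733198   7.17225097  70.        ] -52.2021633486174
s15 [560.63697948   6.47066454  70.        ] -54.02291271925713
```

View pics/s16c.png

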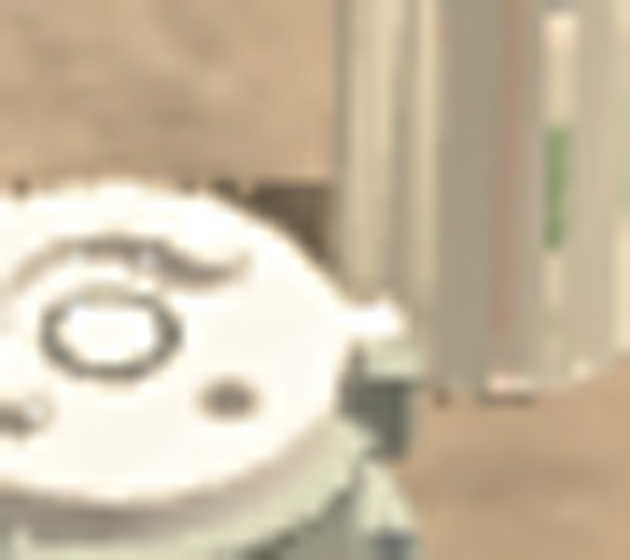

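View pics/c16c.png

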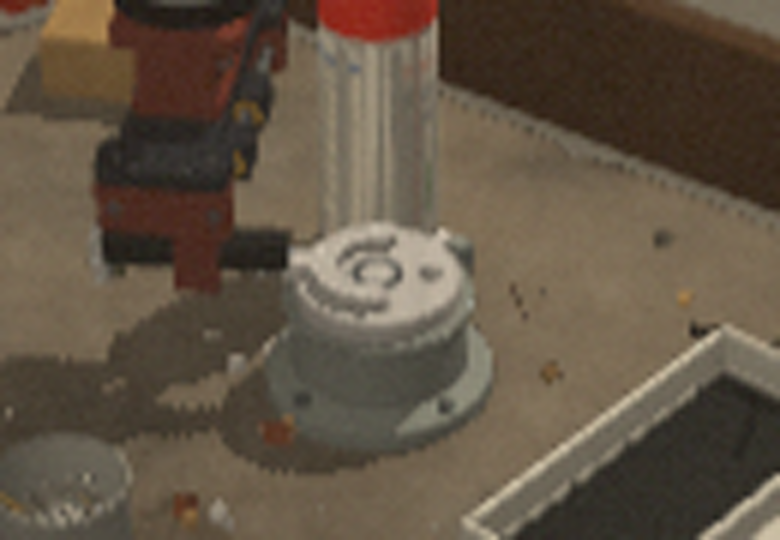

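Home: force climbed to 13 N with no ring motion, hole at −54° against an expected −53°, lug on the block. Backing off to mid-slack before lifting.

Emit:
{"api": "servo_tool", "payload": {
  "plan": [
    [[0,-0.01,-0.365,-0.04,0,0,1],[0,-0.03,-0.73,-0.08,0,0,1],[0,-0.066,-1.092,-0.12,0,0,1],[0,-0.066,-1.092,-0.12,0,0,1],[0,-0.066,-1.092,-0.12,0,0,1]]
  ]
}}

```text
t: 11.53
ee_pos: [492.4, 104.4, 78.6]
orientation: [-0.486, 1.513, 0.486]
ft_force: [0.4, 0.3, -2.5]
width: 17.6
```

```bash
python3 arc.py; python3 shot.py side s17; python3 - <<'E'
from h import *
a=cv2.imread("pics/s17.png");crop(a,310,215,360,260,14,"pics/s17c.png")
E
```

```text
pinmid err [-0.34  2.62] turned 1.302 z 78.6 jaw 35.58
force tool [2.5 0.  0.5] moment [0.   0.02 0.04] w 17.579734602437636
11.5833 [492.4 104.4  78.6] 17.7 [-0.6 -0.7 -1.7] jaw 35.58
```

View pics/s17c.png

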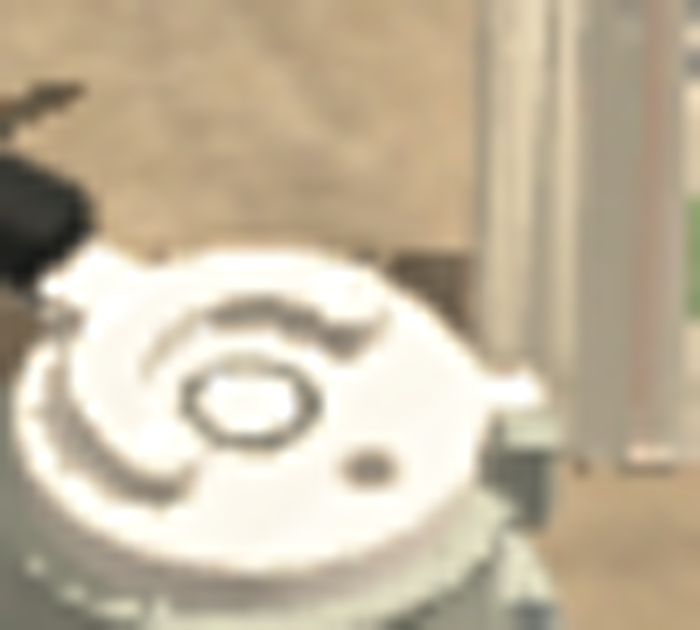

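Unloaded (forces zero apart from weight), ring still home. Lifting straight up.

Emit:
{"api": "servo_tool", "payload": {
  "plan": [
    [[-0.2,0,0,0,0,0,1],[-0.5,0,0,0,0,0,1],[-0.8,0,0,0,0,0,1],[-1.2,0,0,0,0,0,1],[-1.8,0,0,0,0,0,1],[-3,0,0,0,0,0,1],[-5,0,0,0,0,0,1],[-5,0,0,0,0,0,1]]
  ]
}}

```text
t: 12.25
ee_pos: [493.2, 104.6, 131.2]
orientation: [-0.488, 1.51, 0.487]
ft_force: [1.4, -0.0, -2.0]
width: 17.7
```

```bash
python3 arc.py; python3 shot.py side s18; python3 - <<'E'
from h import *
a=cv2.imread("pics/s18.png");crop(a,270,180,370,265,7,"pics/s18c.png")
E
```

```text
pinmid err [0.6  2.95] turned 1.3 z 131.2 jaw 35.69
force tool [ 2.1 -0.8  1.1] moment [ 0.01  0.   -0.  ] w 17.673391015370143
12.3 [492.7 104.4 130. ] 18.0 [-0.4  0.3 -1.3] jaw 35.69
```

View pics/s18c.png

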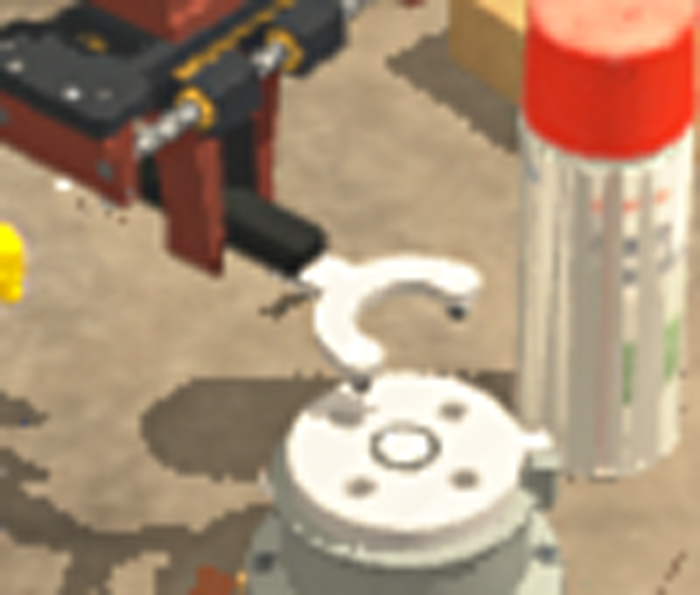

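Both pins are clear and the ring stayed with its lug at the stop. Earlier image w7 shows both left tray corners, so I'll refine the tray pose from it and check the ring angle.

```bash
python3 - <<'E'
from h import *
import pickle
c=pickle.load(open("pics/s18.pkl","rb"))
h=np.array([(345,412),(453,411),(465,480),(360,487)])/7+[269.5,179.5]
w=np.array([onz(c,*p,70)[:2] for p in h]);m=w.mean(0);print(m,[np.degrees(np.arctan2(*(q-m)[::-1])).round(1) for q in w])
a=cv2.imread("pics/w7.png");crop(a,0,60,220,460,2,"pics/w7t.png")
b=pickle.load(open("pics/w7.pkl","rb"))
T=R.from_euler('z',-4.75,degrees=True)
P=np.array([[-106,141.5,30],[106,141.5,30],[-101,136.5,30],[101,136.5,30],[-98,134.5,7],[98,134.5,7],[-98,51.5,7]])
for p,q in zip(P,proj(b,T.apply(P)+[541.7,-242,0])):print(p,q.round(1),(q-[0,60])*2)
E
```

```text
[544.08876184  28.80228874] [np.float64(124.5), np.float64(35.0), np.float64(-54.3), np.float64(-141.2)]
[-106.   141.5   30. ] [184.9 169.1] [369.8704478  218.16881392]
[106.  141.5  30. ] [ 82.6 449.2] [165.15243907 778.45245236]
[-101.   136.5   30. ] [173.4 173.5] [346.75259899 226.92563378]
[101.  136.5  30. ] [ 77.4 441.4] [154.70881311 762.77079651]
[-98.  134.5   7. ] [182.4 170.8] [364.82903864 221.52678743]
[ 98.  134.5   7. ] [ 94.3 412.8] [188.58596532 705.64857926]
[-98.   51.5   7. ] [ 47.7 110.9] [ 95.41333531 101.79918078]
```

View pics/w7t.png

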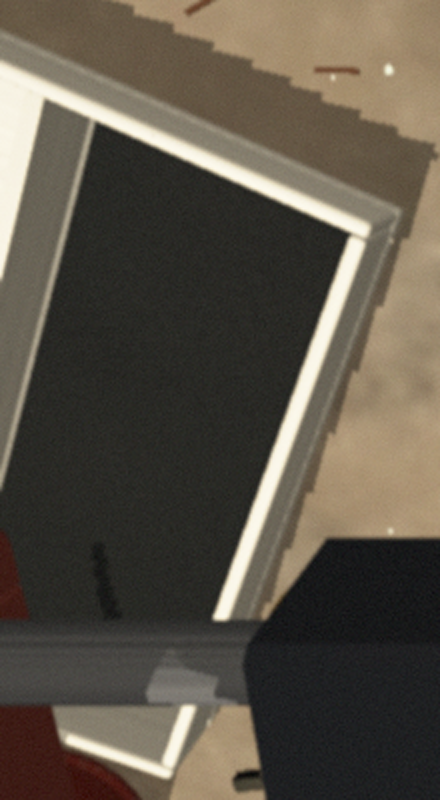

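```bash
python3 - <<'E'
from h import *
import pickle
from scipy.optimize import least_squares
b=pickle.load(open("pics/w7.pkl","rb"));s=pickle.load(open("pics/s7.pkl","rb"));c=pickle.load(open("pics/c7.pkl","rb"))
A=onz(b,372/2-.2,236/2+59.8,30);B=onz(b,170/2-.2,776/2+59.8,30);print(A,B,np.linalg.norm(A-B),np.degrees(np.arctan2(*(B-A)[1::-1])))
P=np.array([[-106,141.5,30],[106,141.5,30],[106,-141.5,30],[-106,-141.5,30]])
us=np.array([(88,140),(430,99),(560,482),(160,543)])/4+[279.6,259.6]
uc=np.array([(88,287),(304,122),(696,316),(488,518)])/5+[329.6,229.6]
W=lambda q:R.from_euler('z',q[2]).apply(P)+[q[0],q[1],0]
f=lambda q:np.r_[(proj(s,W(q))-us).ravel(),(proj(c,W(q))-uc).ravel(),(W(q)[:2]-[A,B])[:,:2].ravel()*.8]
r=least_squares(f,[540,-250,-.08]);print(r.x,np.degrees(r.x[2]),r.fun.round(1),W(r.x)[:2])
g=lambda q:(W(q)[:2]-[A,B])[:,:2].ravel();r2=least_squares(g,[540,-250,-.08]);print("wrist only",r2.x,np.degrees(r2.x[2]),r2.fun.round(1))
for q in (r.x,r2.x):print("liner",R.from_euler('z',q[2]).apply([0,93,5])+[q[0],q[1],0])
E
```

```text
[452.32138691 -90.53938985  30.        ] [ 657.31321812 -108.556806     30.        ] 205.78211329245724 -5.0230091607999
[ 5.42366161e+02 -2.41119202e+02 -8.56360205e-02] -4.906582546923002 [-0.2 -0.7 -0.2 -0.6  0.3 -0.1 -0.8 -1.3 -0.9 -0.6  0.3 -0.6  1.5 -0.1
  0.6 -0.8 -2.8 -0.4  2.2 -0.5] [[ 448.8572921   -91.07140521   30.        ]
 [ 660.08041308 -109.20405985   30.        ]]
wrist only [ 5.42428159e+02 -2.40504684e+02 -8.76680419e-02] -5.023008799122418 [-3.1  0.3  3.1 -0.3]
liner [ 550.32058018 -148.46000313    5.        ]
liner [ 550.57084685 -147.86183939    5.        ]
```

```bash
python3 - <<'E'
from h import *
rel([480,-10,150],50);rel([533,-147,150],85.1);rel([470,30,150],40)
E
```

```text
now [492.7 104.4 130. ] jaw deg 35.69 -> shift [-2.016 -8.555 -7.704] turn [-0.2497  0.0037  0.0024]
now [492.7 104.4 130. ] jaw deg 35.69 -> shift [ -2.003 -22.774 -11.393] turn [-0.8623  0.0029  0.0034]
now [492.7 104.4 130. ] jaw deg 35.69 -> shift [-2.017 -4.723 -6.183] turn [-0.0752  0.0038  0.002 ]
```

Emit:
{"api": "servo_tool", "payload": {
  "plan": [
    [[-1,-1.5,-2.5,0,0,0,1],[-2,-4,-4.5,-0.04,0,0,1],[-2,-6.5,-6.5,-0.1,0,0,1],[-2,-8.5,-7.7,-0.2,0,0,1],[-2,-11.5,-8.5,-0.32,0,0,1],[-2,-14.5,-9.3,-0.44,0,0,1],[-2,-17.5,-10.1,-0.56,0,0,1],[-2,-20.5,-10.9,-0.68,0,0,1]]
  ]
}}

```text
t: 12.97
ee_pos: [522.2, -127.3, 147.4]
orientation: [-1.014, 1.322, 1.015]
ft_force: [0.1, -0.5, -1.8]
width: 17.8
```

```bash
python3 - <<'E'
from h import *
rel([533,-147,100],85.1)
E
```

```text
now [ 522.2 -127.3  147.4] jaw deg 74.98 -> shift [ 4.741 -1.555 -1.62 ] turn [-1.766e-01  1.000e-04 -8.000e-04]
```

Emit:
{"api": "servo_tool", "payload": {
  "plan": [
    [[1,-0.7,-0.7,-0.09,0,0,1],[2,-1.3,-1.2,-0.176,0,0,1],[3,-1.5,-1.6,-0.176,0,0,1],[4,-1.5,-1.6,-0.176,0,0,1],[4.7,-1.5,-1.6,-0.176,0,0,1],[4.7,-1.5,-1.6,-0.176,0,0,1],[4.7,-1.5,-1.6,-0.176,0,0,1]]
  ]
}}

```text
t: 13.55
ee_pos: [531.9, -144.5, 100.6]
orientation: [-1.14, 1.252, 1.142]
ft_force: [-0.7, 0.2, -1.9]
width: 17.8
```

```bash
python3 shot.py wrist w20;python3 shot.py side s20; python3 shot.py scene c20; python3 - <<'E'
from h import *
rel([533,-147,25],85.1)
a=cv2.imread("pics/s20.png");crop(a,270,230,430,350,5,"pics/s20c.png")
E
```

```text
13.6 [ 532.4 -144.7  101.2] 17.9 [-0.1 -0.3 -1.4] jaw 84.74
13.65 [ 532.8 -144.8  101.5] 17.9 [ 0.3  0.1 -1.5] jaw 84.75
13.7 [ 532.9 -145.   101.8] 17.7 [-0.1 -0.1 -2.1] jaw 84.75
now [ 532.9 -145.   101.8] jaw deg 84.75 -> shift [ 7.677 -0.018 -0.201] turn [-0.0061 -0.0002  0.0009]
```

View pics/w20.png

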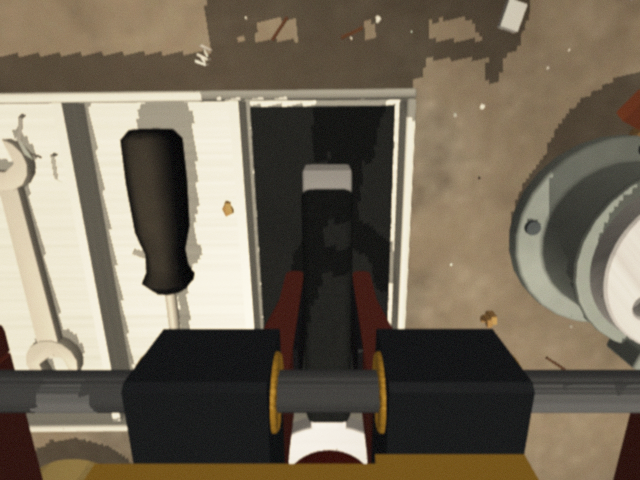

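View pics/s20c.png

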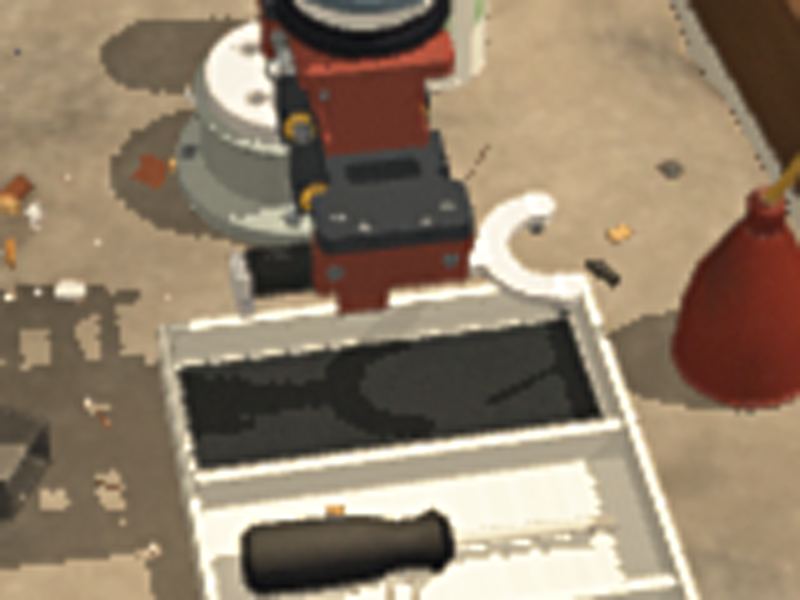

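```bash
python3 - <<'E'
from h import *
import pickle
c=pickle.load(open("pics/w20.pkl","rb"));p,Rm=toolR()
a=cv2.imread("pics/w20.png");crop(a,225,75,425,335,2.9,"pics/w20c.png")
L=np.array([550.3,-148.3,0]);T=R.from_euler('z',-4.9,degrees=True)
P=np.array([[-98,41.5,7],[-98,-41.5,7],[0,41.5,7],[0,-41.5,7],[-101,43.5,30],[0,43.5,30],[0,-43.5,26]])
for q,u in zip(P,proj(c,T.apply(P)+L)):print(q,u.round(1),((u-[225,75])*2.9).round())
for u,v in [(327.8,191),(328.2,421.5)]:
    w=onz(c,u,v,p[2]+12.2);print("tool coords",Rm.inv().apply(w-p).round(1))
E
```

```text
[-98.   41.5   7. ] [396.6 104.1] [498.  84.]
[-98.  -41.5   7. ] [250.7 105.1] [74. 87.]
[ 0.  41.5  7. ] [390.3 265.2] [479. 552.]
[  0.  -41.5   7. ] [259.8 266. ] [101. 554.]
[-101.    43.5   30. ] [408.1  97.3] [531.  65.]
[ 0.  43.5 30. ] [399.6 279.7] [506. 594.]
[  0.  -43.5  26. ] [251.3 277.9] [ 76. 588.]
tool coords [-12.2  51.3  -0. ]
tool coords [-12.2 -42.4   0.1]
```

View pics/w20c.png

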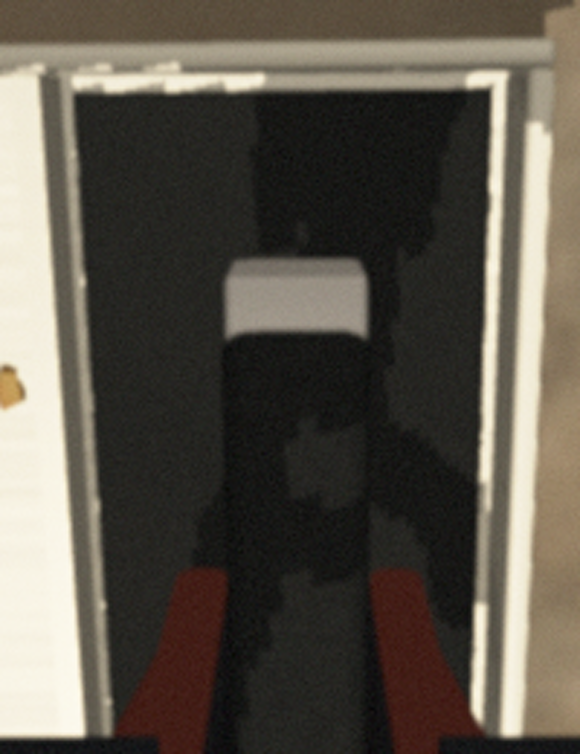

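Mat corners predicted at (498,84) and (74,87), observed at (490,90) and (75,92): agreement within about 2 mm. Spanner still straight in the jaws. Lowering.

Emit:
{"api": "servo_tool", "payload": {
  "plan": [
    [[0.8,0,-0.25,-0.006,0,0,1],[1.8,0,-0.25,-0.006,0,0,1],[2.8,0,-0.25,-0.006,0,0,1],[3.8,0,-0.25,-0.006,0,0,1],[4.8,0,-0.25,-0.006,0,0,1],[5.5,0,-0.25,-0.006,0,0,1],[6.0,0,-0.25,-0.006,0,0,1],[6.2,0,-0.25,-0.006,0,0,1]]
  ]
}}

```text
t: 14.37
ee_pos: [531.8, -147.6, 38.0]
orientation: [-1.145, 1.249, 1.147]
ft_force: [0.2, -0.6, -1.0]
width: 17.7
```

Emit:
{"api": "servo_tool", "payload": {
  "plan": [
    [[0.1,0,0,0,0,0,1],[0.3,0,0,0,0,0,1],[0.5,0,0,0,0,0,1],[0.7,0,0,0,0,0,1],[0.8,0,0,0,0,0,1],[0.8,0,0,0,0,0,1]]
  ]
}}

```text
t: 14.87
ee_pos: [532.4, -147.8, 31.2]
orientation: [-1.146, 1.249, 1.146]
ft_force: [-0.0, 0.3, -1.8]
width: 17.8
```

```bash
python3 shot.py wrist w21;python3 shot.py side s21; python3 - <<'E'
from h import *
rel([533,-147,25],85.1)
a=cv2.imread("pics/s21.png");crop(a,270,230,430,350,5,"pics/s21c.png")
E
```

```text
14.9167 [ 532.4 -147.8   31.3] 17.7 [ 0.6  0.9 -1.6] jaw 85.08
14.9667 [ 532.4 -147.8   31.3] 17.7 [-0.1 -0.5 -2.4] jaw 85.09
now [ 532.4 -147.8   31.3] jaw deg 85.09 -> shift [ 0.633 -0.049  0.083] turn [-0.0003 -0.      0.0002]
```

View pics/s21c.png

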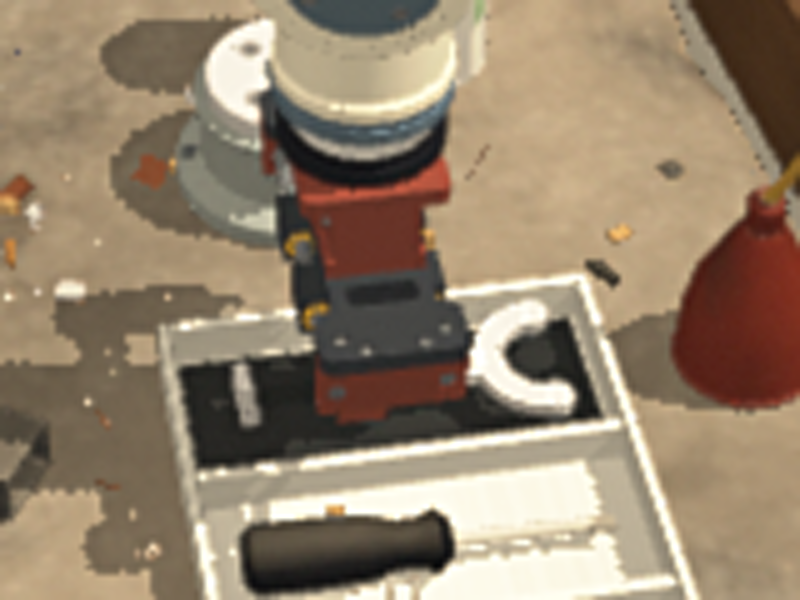

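View pics/w21.png

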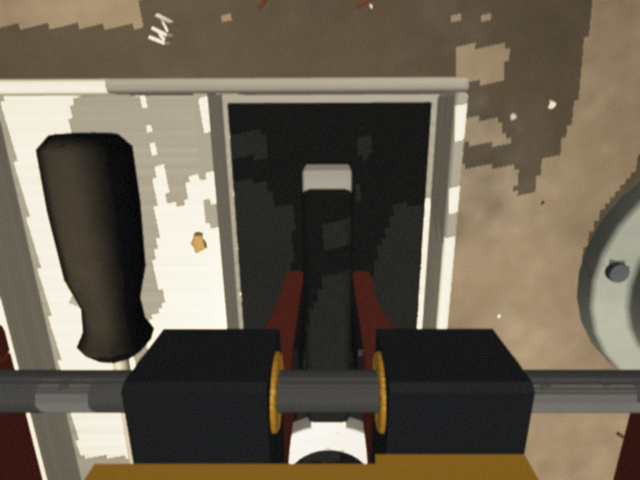

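Spanner centred in the mat's compartment: heel at side crop (245,395), fork at (530,360). Setting it down.

Emit:
{"api": "servo_tool", "payload": {
  "plan": [
    [[0.1,0,0,0,0,0,1],[0.2,0,0,0,0,0,1],[0.3,0,0,0,0,0,1],[0.4,0,0,0,0,0,1],[0.5,0,0,0,0,0,1],[0.58,0,0,0,0,0,1],[0.64,0,0,0,0,0,1],[0.64,0,0,0,0,0,1]]
  ]
}}

```text
t: 15.63
ee_pos: [532.4, -147.8, 24.8]
orientation: [-1.146, 1.249, 1.146]
ft_force: [-0.3, 0.0, -1.1]
width: 17.9
```

```bash
python3 - <<'E'
from h import *
rel([533,-147,25],85.1)
from workcell import ctrl
o=ctrl.get_obs();print(o["ft_force"],o["moment"])
E
```

```text
now [ 532.4 -147.8   24.8] jaw deg 85.08 -> shift [-0.016 -0.058  0.085] turn [-0.0003 -0.     -0.0001]
[-0.27221387  0.00636343 -1.05772703] [ 0.02337206  0.01727441 -0.02949141]
```

Not yet clearly in contact, so another 1 mm in small steps.

Emit:
{"api": "servo_tool", "payload": {
  "plan": [
    [[0.04,0,0,0,0,0,1],[0.08,0,0,0,0,0,1],[0.1,0,0,0,0,0,1],[0.1,0,0,0,0,0,1]]
  ]
}}

```text
t: 15.97
ee_pos: [532.4, -147.8, 24.7]
orientation: [-1.146, 1.248, 1.146]
ft_force: [-1.8, 1.7, 10.4]
width: 18.1
```

```bash
python3 - <<'E'
from h import *
rel([533,-147,25],85.1)
from workcell import ctrl
o=ctrl.get_obs();print(o["ft_force"],o["moment"])
E
```

```text
now [ 532.4 -147.8   24.7] jaw deg 85.09 -> shift [-0.029 -0.052  0.085] turn [-0.0002 -0.      0.0001]
[-1.84054262  1.72765796 10.35207812] [ 0.15397555  0.50963116 -0.00392463]
```

Contact: 10 N upward. Easing back 0.7 mm, then opening to 36 mm so the fingers stay within the compartment.

Emit:
{"api": "servo_tool", "payload": {
  "plan": [
    [[-0.07,0,0,0,0,0,1],[-0.07,0,0,0,0,0,1],[-0.07,0,0,0,0,0,2.2],[-0.07,0,0,0,0,0,2.8],[-0.07,0,0,0,0,0,3.4],[-0.07,0,0,0,0,0,3.6],[-0.07,0,0,0,0,0,3.6]]
  ]
}}

```text
t: 16.55
ee_pos: [532.4, -147.8, 24.5]
orientation: [-1.146, 1.249, 1.146]
ft_force: [-0.6, 0.1, -0.1]
width: 35.8
```

```bash
python3 shot.py wrist w22
```

```text
16.6 [ 532.4 -147.8   24.5] 36.0 [0.3 0.5 0.3] jaw 85.08
```

View pics/w22.png

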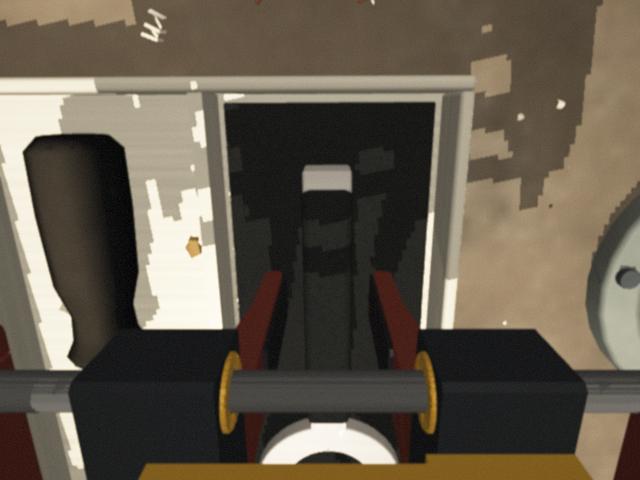

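Released with fingers clear on both sides (gaps at 265–300 and 352–378). Lifting away.

Emit:
{"api": "servo_tool", "payload": {
  "plan": [
    [[-0.5,0,0,0,0,0,3.6],[-1.5,0,0,0,0,0,3.6],[-3,0,0,0,0,0,3.6],[-5.5,0,0,0,0,0,3.6],[-9,0,0,0,0,0,3.6],[-12,0,0,0,0,0,3.6],[-15,0,0,0,0,0,3.6],[-18,0,0,0,0,0,3.6]]
  ]
}}

```text
t: 17.27
ee_pos: [532.1, -147.7, 207.1]
orientation: [-1.146, 1.248, 1.145]
ft_force: [0.8, -0.2, 0.3]
width: 36.3
```

Emit:
{"api": "servo_tool", "payload": {
  "plan": [
    [[-2,8,0,0,0,0,3.6],[-2,12,0,0,0,0,3.6],[-2,12,0,0,0,0,3.6],[-2,12,0,0,0,0,3.6],[-2,12,0,0,0,0,3.6]]
  ]
}}

```text
t: 17.68
ee_pos: [411.4, -137.4, 225.8]
orientation: [-1.146, 1.248, 1.144]
ft_force: [1.1, -0.3, 0.2]
width: 36.3
```

```bash
python3 shot.py side s23;python3 shot.py scene c23; python3 - <<'E'
from h import *
a=cv2.imread("pics/s23.png");crop(a,270,170,430,350,4.4*.75,"pics/s23c.png");crop(a,300,280,400,350,8,"pics/s23t.png")
a=cv2.imread("pics/c23.png");crop(a,290,170,470,330,4,"pics/c23c.png")
E
```

```text
17.7333 [ 413.1 -137.8  225.8] 35.6 [ 0.1 -0.2  0.3] jaw 85.05
17.7833 [ 413.9 -137.9  225.6] 36.3 [0.7 0.2 0.6] jaw 85.07
```

View pics/s23c.png

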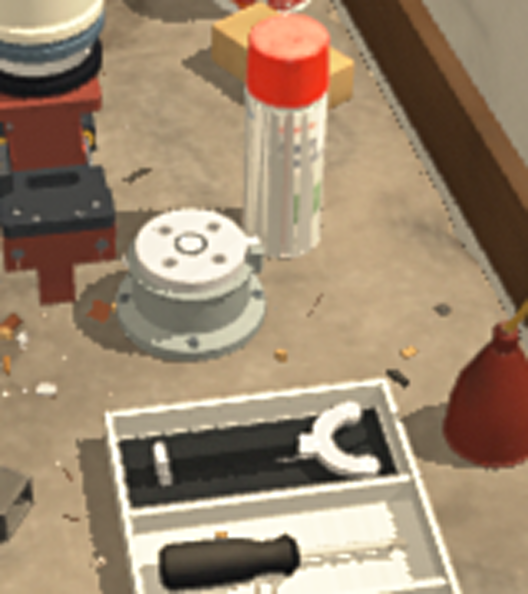

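View pics/s23t.png

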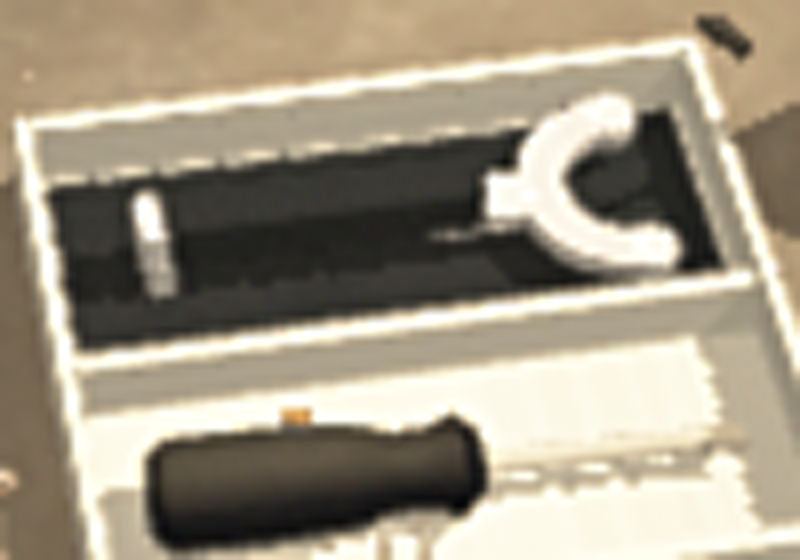

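View pics/c23c.png

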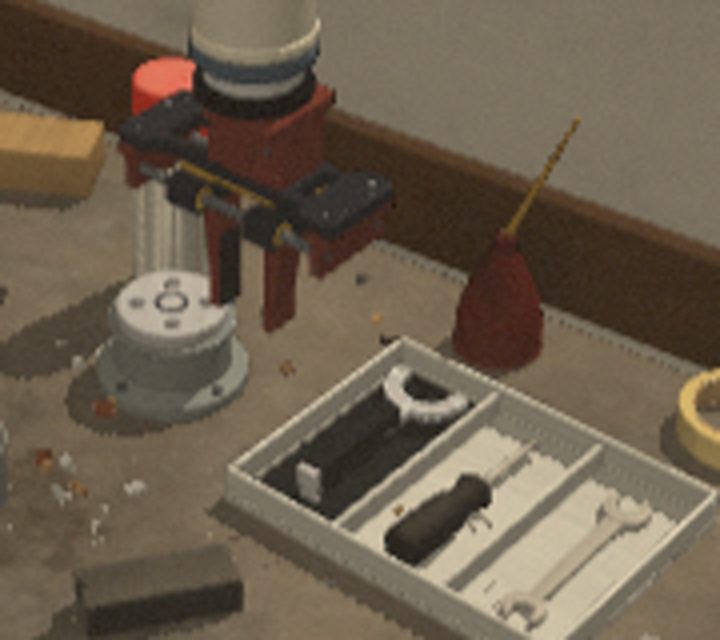

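```bash
python3 - <<'E'
from h import *
from workcell import ctrl
i=[cv2.imread(f"pics/{n}.png").astype(int) for n in ("s16","s18","s23","s13")]
s=lambda a,b:np.abs(a-b)[235:256,328:352].mean().round(2)
print("lug/stop area diff s16-s23",s(i[0],i[2]),"s18-s23",s(i[1],i[2]),"s13-s23 (moved ref)",s(i[3],i[2]))
o=ctrl.get_obs();print(o["t"],o["qvel"].round(3),o["ft_force"].round(1))
ctrl.close_job()
E
```

```text
lug/stop area diff s16-s23 10.24 s18-s23 6.1 s13-s23 (moved ref) 12.13
17.7833 [ 0.003  0.029 -0.018  0.001 -0.001 -0.002] [0.7 0.2 0.6]
the job is handed in; nothing more can be done
```

I picked up the black-handled spanner, put both pins in an opposite pair of ring holes, and turned the ring clockwise to its stop. I then lifted the spanner off, laid it pins down on the mat and handed the job in at about 17.8 s. `close_job()` gives no verdict.

**Ring home**
- The turning force rose to 13 N with no further ring motion, and the lug lay against the stop block in the side view.
- A visible hole sat at about −54°, against about −53° expected for home.
- After I eased off and lifted out, the four holes read 34–39° (modulo 90°). The spread is my pixel reading, and the lug was still at the stop in the last picture.

**Spanner in the tray**
- I lowered it until I felt 10 N of contact, eased back and released it.
- The last pictures show it flat, fork and heel on the mat, well inside the compartment. I estimate the pins at +71 mm and the heel at −72 mm along the mat, about 1 mm off sideways.
- The spray can, wooden block and screwdriver look unmoved, and the arm is clear of everything.

**Checks that disagreed or did not settle anything**
- While turning, the arc ran about 2.5 mm off my assumed radius, with about 9 N of side force. I corrected this partway through the turn.
- My last pixel comparison of the lug area before hand-in was inconclusive: 10.2 and 6.1 against the home pictures, 12.1 against one where the ring was not yet home. I think shadows moved. That leaves the final ring angle resting on the force and hole checks above.

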